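Set the packing nut of a plunger pump

ROBOT

A 7-joint arm with a two-finger parallel gripper is mounted at the origin on the work surface. World frame = base frame: x ahead of the robot, y to its left, z up, the work surface at z = 0. Lengths are in m, angles in rad, forces in N, time in s.
With the tool pointing down it reaches from about 0.4 to 0.85 m from the base axis. Payload 10.4 kg.
Tool frame: the origin (TCP) lies midway between the tips of the shut fingers; the grasp point (between the pads) lies 19 mm behind it; z points along the fingers, y is the direction in which the jaws open and shut (so a half turn about z gives the same grasp; the last joint's range is limited). The gripper opens to 85 mm and grips with 20 to 120 N. Pads are 22 mm wide; open, the fingers measure 114 mm over their backs; the gripper's body (76 mm by 85 mm) begins 54 mm behind the grasp point. The pads swing forward as they close: fully open they stand 13 mm farther back than shut.
Start: joints at [1.12, 0.332, -0.065, 1.46, 0.022, 1.35, -0.088], TCP at [0.259, -0.569, 0.192] pointing down, gripper open.
Joint ranges: [-2.6, 2.6], [-0.5, 2.12], [-1.47, 1.34], [0.16, 2.42], [-1.27, 4.41], [0.06, 2.06], [-2.6, 2.6]. Speed limits (rad/s): [2.22, 2.22, 2.79, 2.79, 3.14, 3.14, 3.14].

INTERFACE

Orientations are given as a unit quaternion [x, y, z, w].
In Python, from workcell import get_obs, camera, calibration, hand_in gives the robot as it stands.
- The arm moves only by the shell command python3 -m handwheel 'ROWS' [FORCE]. ROWS is JSON, a list of rows, each an object with "jaw": the finger opening in mm, from 0 to 85.4; "delta_pos": the shift along the tool's x, y, z scaled (see below), a list of three; "turn": the turn about the tool's z scaled (see below). In form: [{"jaw": jaw, "delta_pos": [tx, ty, tz], "turn": turn}, ...]. A call has 1 to 10 rows; each row is the pose to reach, as a shift and turn from the pose commanded when the call began, along the tool's axes at that moment, turning the shorter way round; what a row does not reach only later rows make up. The controller multiplies each number of a shift by 1 m and each number of a turn by pi rad. A row lasts 1/12 s, in which the tool goes at most 41.7 mm and 7.16 degrees, less where a joint would pass 70% of its speed; a pose out of reach is approached as far as the arm can. A call with a number of a shift or a turn outside -1 to 1 is refused whole. A call with a gripper value outside its range is refused whole. The fingers move at their own pace and stop on an object; FORCE is the grip in N (left out, the last holds). Time passes only in rows, so rows that repeat a pose let the fingers close. It gives the time, the measured TCP pose, the force and the opening at its end, in the units of the state.
- get_obs(): the state, without advancing time (a new reading comes with each control period).
- camera(name): name is "scene" or "top"; returns the picture (400x640x3 uint8, red, green, blue); there is no depth.
- calibration(name): a dict with "mtx" (3x3 intrinsics, pixels), "dist_coeffs" ([k1, k2, p1, p2, k3] as OpenCV has them; the pictures are not rectified), "rvec" (rotation vector, rad) and "tvec" (3), from world to camera coordinates, as OpenCV has them. Camera axes: x right, y down, z forward; pixel columns grow to the right and rows downward; lengths in m; the calibration is good to about 2 mm. A picture is of the moment at which its call begins. calibration takes no time and is no camera call.
- hand_in(): hands the job in, once; it reports no verdict.
The state is a dict: "clock": time; "joint_pos": joint angles; "joint_velocities": joint speeds; "tau": joint torques, N m; "position": TCP position; "ee_rot": TCP orientation; "ft_force": force on the tool from outside, world axes, zero at the start; "torque": the same for the moment, N m; "grip_width": opening from 0.0 (shut) to 1.0 (fully open).
Only numpy, scipy, OpenCV 4.12 (cv2) and the standard library are available. Lean on these libraries where they do the work, as an engineer would, in place of code of your own. Each camera call takes 0.05 s, during which the arm holds its last target.

TASK

Take the plain 18 mm plunger out of the sloping rack and stand it upright in the pump, down through the packing nut until it rests on the floor of the bore, without dropping it. Then screw the packing nut down (clockwise) until it bottoms out, back it off a quarter turn so the plunger can run free, and finish with the fingers still holding the nut there while I nip up its lock screw; leave the other things on the bench alone.

Things in the scene. Friction and masses are not known exactly. Their poses are not given: they have to be found in the camera images.
- plunger: bright steel round rod, 18 mm thick all along, 150 mm long, about 0.3 kg, dark cross hole 10 mm below its flat top. Origin: centre of its bottom end, z along it to the top. The bottom end is domed (a half ball). Starts leaning 20 to 25 degrees in one of the rack's two holes, 50 mm deep in a loose 21 mm hole, 100 mm of it free. Fitted, its top stands 36 mm above the bottomed nut's top
- plunger_top (a point): centre of the plunger's flat top end, 150 mm from its bottom
- rack: fixed plywood rack, base 150 mm (x) by 200 mm (y), with a sloping block with two blind holes at y = +50 and -50 mm; the rods in them lean 20 to 25 degrees, tops towards the rack's -x. Origin: centre of its underside, z up. The bottom of each hole is at x = +30, z = 30 mm; the block is at most 90 mm high
- pump: fixed lower end of a plunger pump, bolted upright on a 110 mm square foot; outlet stub to its +x, 56 mm out, at most 76 mm high. Origin: centre of the foot's underside, z up. Body 44 mm thick, with a 54 mm collar up to z = 87 mm; the nut's seat is at z = 104 mm. The bore is 21 mm wide, from inside the nut down to its floor at z = 26 mm
- pump_floor (a point): centre of the floor of the pump's bore, 26 mm above the bench, on the pump's axis
- packing_nut: brass packing nut on top of the pump, 50 mm across, knurled (24 round flutes), 36 mm high, hand-started on the pump's thread, cannot come off. Origin: centre of its underside, on the pump's axis, z up. The hole in its top for the plunger is 22 mm wide. A small dark lock screw sits on its top face, 18 mm from the axis on its own +x side
- nut_top (a point): centre of the nut's top face; 140 mm above the bench when the nut is bottomed, 0.5 mm higher for each rad it is unscrewed (3 mm per turn)
- nut_turn (a joint): angle of the nut in rad: 0 = bottomed out on its seat (dead stop), growing as it is unscrewed (anticlockwise seen from above); starts between 2.9 and 4.3, so it takes several grasps. It drags with about 0.12 N m both ways and stays where it is left; at 0 it stops dead and fingers that turn on slip round it without harm
- spindle: bystander: dark stepped spindle in the other hole of the rack, 18 mm thick in its lower half and 11 mm in its upper half, 125 mm long. Leave it alone
- grease_jar: bystander: white jar with a steel lid, 60 mm across, 75 mm high. Leave it alone
- seal_box: bystander: cardboard box 100 x 75 x 45 mm. Leave it alone
- wrench: bystander: open-ended wrench 210 mm long, 7 mm thick, lying. Leave it alone
Not all that is in view belongs to the job. Leave any orange or red look-alike of the plunger alone.

How it is judged:
On the way, in this order (a step that is already met when the one before it is completed fails the run):
1. the plunger stands upright in the pump on the floor of the bore (horizontal distance between plunger and pump_floor below 0.004 m and z of plunger in the frame of pump_floor below 0.003 m and angle between plunger's own z axis and vertical below 0.06 rad and contact force between the fingers and plunger below 0.3 N), for 0.2 s.
2. the nut is screwed down until it bottoms out (value of joint nut_turn below 0.06 rad), for 0.1 s.
At the end, for the whole second after the job is handed in: the fingers grip the packing nut (over 2 N) and hold it still a quarter turn back from its stop (nut_turn 1.57 +/- 0.30 rad), with the plunger upright (within 0.06 rad) on the floor of the bore (within 3 mm of the floor, 4 mm of the axis) (value of joint nut_turn between 1.27 and 1.87 rad and contact force between the fingers and packing_nut above 2 N and velocity of joint nut_turn between -0.1 and 0.1 rad/s and horizontal distance between plunger and pump_floor below 0.004 m and z of plunger in the frame of pump_floor below 0.003 m and angle between plunger's own z axis and vertical below 0.06 rad); the arm keeps its last pose, push and grip.
It fails at once if the plunger is dropped: it moves faster than 0.45 m/s with no finger on it (contact force between the fingers and plunger below 0.05 N and linear speed of plunger above 0.45 m/s).
It fails at once if the spindle in the rack is disturbed by more than 15 mm (distance of spindle from where it was at the start of the episode above 0.015 m).
It fails at once if the grease jar is moved more than 15 mm (distance of grease_jar from where it was at the start of the episode above 0.015 m).
It fails at once if the seal box is moved more than 15 mm (distance of seal_box from where it was at the start of the episode above 0.015 m).
It fails at once if the wrench is moved more than 15 mm (distance of wrench from where it was at the start of the episode above 0.015 m).
It also fails if it takes over 69 s, if anything falls off the work surface, if the arm or the gripper's body presses on something with over 40 N, if the wrist force passes 120 N, or if a joint passes its speed limit or range.

## Working session

There is one attempt and no reset: what is moved stays moved. The work goes in short steps, Python scripts to look and compute and a shell command to move; the robot and the scene stay as the last step left them, time stands still between calls to the robot, and variables do not carry over. Pictures are saved under pics/ and viewed, and the job is handed in when it is done.

```bash
ls; mkdir -p pics; python3 - <<'E'
from workcell import get_obs,camera,calibration
import cv2,numpy as np
print(get_obs())
for n in("scene","top"):
    c=calibration(n);print(n,c)
    R=cv2.Rodrigues(np.array(c['rvec'],float))[0];print('campos',-R.T@np.array(c['tvec']).ravel())
    cv2.imwrite(f"pics/{n}0.png",camera(n)[:,:,::-1])
E
```

```text
pics
{'clock': 0.0, 'joint_pos': array([ 1.1204079 ,  0.33285141, -0.06469623,  1.46096694,  0.02156536,
        1.34985358, -0.0885023 ]), 'joint_velocities': array([-0.00069158, -0.00025945, -0.00244473, -0.00010998,  0.00052737,
       -0.00062697, -0.00206085]), 'tau': array([-1.17425574e-03, -6.25456309e+01,  4.86555090e-02, -3.91608524e+01,
        1.62367366e-02,  9.89426044e-03, -2.93337041e-05]), 'position': array([ 0.25911315, -0.56828876,  0.19101647]), 'ee_rot': array([ 9.77210624e-01,  2.12270856e-01, -1.62384720e-04, -6.73518815e-04]), 'ft_force': array([-0.33532383, -0.12095082, -0.85832363]), 'torque': array([ 0.01276599,  0.08075416, -0.00787194]), 'grip_width': 0.9977976091296659}
scene {'mtx': array([[376.18790053,   0.        , 319.30407611],
       [  0.        , 376.18790053, 201.15520952],
       [  0.        ,   0.        ,   1.        ]]), 'dist_coeffs': array([-0.0188767,  0.       ,  0.       ,  0.       ,  0.       ]), 'rvec': array([ 1.58859005,  2.14688947, -0.69204435]), 'tvec': array([ 0.22124361, -0.37749572,  1.38134121])}
campos [1.14049265 0.10139701 0.88800363]
top {'mtx': array([[481.64117622,   0.        , 320.56256586],
       [  0.        , 481.64117622, 201.67906374],
       [  0.        ,   0.        ,   1.        ]]), 'dist_coeffs': array([0.04152855, 0.        , 0.        , 0.        , 0.        ]), 'rvec': array([ 2.13650376, -2.18552717,  0.12495396]), 'tvec': array([-0.01830413,  0.62679812,  1.54575693])}
campos [ 0.4427012  -0.03161104  1.60797755]
```

View pics/scene0.png

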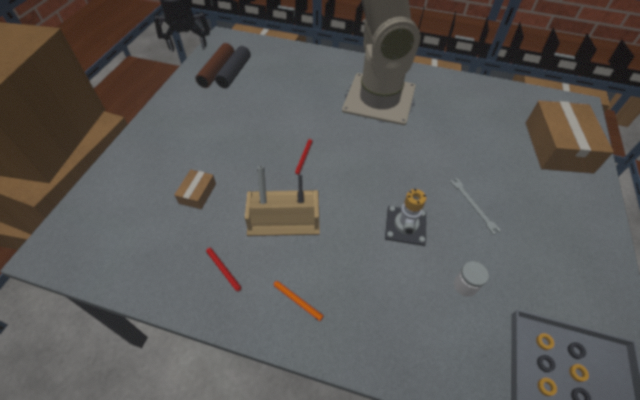

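View pics/top0.png

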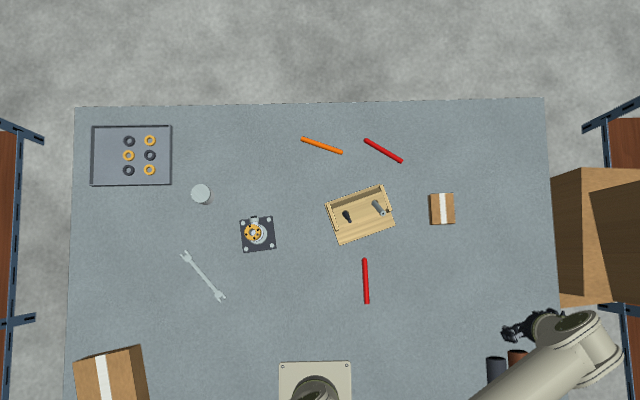

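```bash
python3 - <<'E'
import cv2,numpy as np
s=cv2.imread('pics/scene0.png');t=cv2.imread('pics/top0.png')
a=cv2.resize(s[155:255,230:330],(400,400),interpolation=cv2.INTER_CUBIC)
b=cv2.resize(s[175:255,370:450],(400,400),interpolation=cv2.INTER_CUBIC)
cv2.imwrite('pics/cropS.png',np.hstack([a,b]))
a=cv2.resize(t[175:255,315:405],(450,400),interpolation=cv2.INTER_CUBIC)
b=cv2.resize(t[205:260,230:285],(350,350),interpolation=cv2.INTER_CUBIC);b=cv2.copyMakeBorder(b,0,50,0,0,0)
cv2.imwrite('pics/cropT.png',np.hstack([a,b]))
E
```

```text
(no output)
```

View pics/cropS.png

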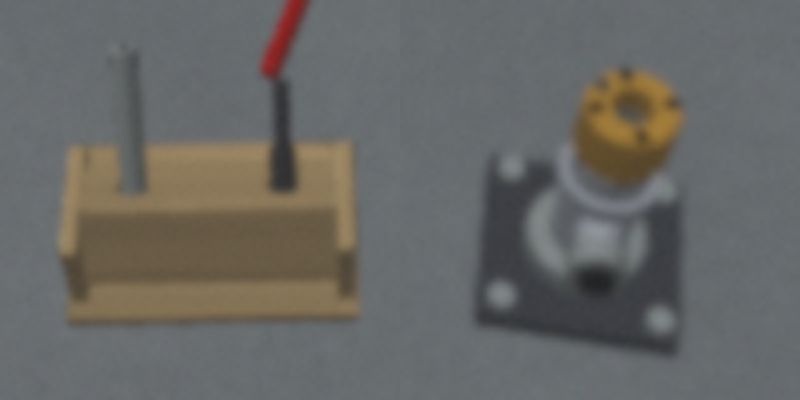

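View pics/cropT.png

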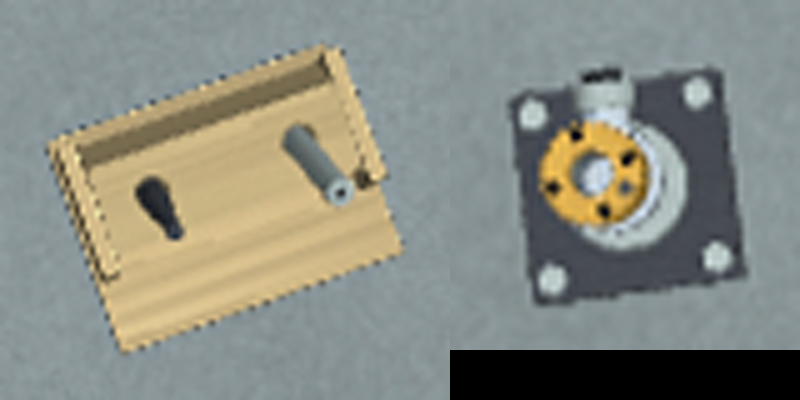

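The plain bright rod fits the plunger: scene (263,185), top end at (383,213) in the top view. It is an even 18 mm thick with a cross hole. The dark stepped one, scene (300,190), is the spindle. The red rods (224,268) and (305,156) and the orange one (298,300) are look-alikes. Next I measure positions.

```bash
cat > h.py <<'E'
import cv2,numpy as np
from workcell import calibration
C={n:calibration(n) for n in("scene","top")}
def ray(n,p):
    c=C[n];R=cv2.Rodrigues(np.array(c['rvec'],float))[0];t=np.array(c['tvec'],float).ravel()
    u=cv2.undistortPoints(np.array([[p]],float),c['mtx'],c['dist_coeffs'])[0,0]
    d=R.T@np.array([u[0],u[1],1]);return -R.T@t,d/np.linalg.norm(d)
def onz(n,p,z):
    o,d=ray(n,p);return o+d*(z-o[2])/d[2]
def tri(ps,pt):
    o1,d1=ray('scene',ps);o2,d2=ray('top',pt)
    A=np.stack([d1,-d2],1);s=np.linalg.lstsq(A,o2-o1,rcond=None)[0]
    a=o1+d1*s[0];b=o2+d2*s[1];return (a+b)/2,np.linalg.norm(a-b)
def proj(n,X):
    c=C[n];return cv2.projectPoints(np.array(X,float).reshape(-1,3),c['rvec'],c['tvec'],c['mtx'],c['dist_coeffs'])[0].reshape(-1,2)
E
python3 - <<'E'
from h import *
s=cv2.imread('pics/scene0.png');t=cv2.imread('pics/top0.png')
np.set_printoptions(precision=4,suppress=True)
print('plunger top',tri((260.5,167.2),(383.3,213.3)))
a=onz('top',(339.4,244.8),0.005);b=onz('top',(395.6,225),0.005);print('rack -x edge',a,b,np.linalg.norm(a-b), 'mid',(a+b)/2)
# orange nut masks
for n,im in(('scene',s),('top',t)):
    hsv=cv2.cvtColor(im,cv2.COLOR_BGR2HSV)
    m=cv2.inRange(hsv,(12,110,90),(28,255,255))
    k,l,st,ce=cv2.connectedComponentsWithStats(m)
    for i in range(1,k):
        if st[i,4]>25: print(n,st[i],ce[i])
# foot: dark mask in top
g=cv2.cvtColor(t,cv2.COLOR_BGR2HSV)
m=(cv2.inRange(g,(0,0,0),(180,255,100))[205:262,230:285])
c=max(cv2.findContours(m,0,2)[0],key=cv2.contourArea)
r=cv2.minAreaRect(cv2.convexHull(c));bx=cv2.boxPoints(r)+[230,205];print('foot',bx)
P=[onz('top',p,0.010) for p in bx];print(np.array(P),np.mean(P,0),[np.linalg.norm(P[i]-P[i-1]) for i in range(4)])
print('nut hole z=.142',onz('top',(253.2,232.6),.142))
# scene nut hole centre from crop
print(tri((370+634/5-80,175+108/5),(253.2,232.6)))
E
```

```text
plunger top (array([ 0.5714, -0.2191,  0.1637]), np.float64(0.0025814403548498222))
rack -x edge [ 0.4846 -0.0917  0.005 ] [ 0.5461 -0.2804  0.005 ] 0.1984319957024937 mid [ 0.5154 -0.186   0.005 ]
scene [   0   23   59   61 1848] [19.6953 44.3945]
scene [234  25  27   7  97] [246.9691  28.1856]
scene [268  31  30   8 112] [282.7589  34.6786]
scene [415  57  15   7  64] [422.25    59.7344]
scene [439  61  22   8  93] [449.4731  64.7957]
scene [524  77  37  11 177] [542.2712  82.0452]
scene [571  86  40  20 236] [592.1864  93.2161]
scene [539 102  39  48 980] [557.498  125.7245]
scene [572 105  42  47 826] [591.6513 128.7446]
scene [   0  111  123   96 2238] [ 58.3829 164.5469]
scene [176 171  19  25 126] [185.2143 183.9603]
scene [192 175  20  26 191] [200.9843 187.178 ]
scene [406 190  20  20 276] [414.7971 199.1703]
scene [  0 222  30  17 265] [ 12.0151 231.2189]
scene [275 282  47  37 257] [298.0895 300.4125]
scene [537 334  17  15 165] [544.8182 341.1455]
scene [570 364  19  17 193] [578.8238 372.5492]
scene [538 378  19  18 202] [547.0941 386.4653]
top [144 135  12  11  71] [149
[... 188 characters left out ...]
5.5337 235.3439]
top [446 193   9  31 207] [449.7198 208.1884]
top [430 194  11  30 250] [434.932 208.492]
top [244 224  17  16 163] [251.9325 232.0368]
top [ 106  345   43   55 1795] [127.3159 374.5827]
top [ 73 357  28  43 912] [ 86.3629 379.3487]
foot [[238.3476 219.9981]
 [272.0353 215.6041]
 [276.3011 248.3085]
 [242.6134 252.7026]]
[[0.5743 0.2419 0.01  ]
 [0.5863 0.13   0.01  ]
 [0.4777 0.117  0.01  ]
 [0.4659 0.2281 0.01  ]] [0.5261 0.1793 0.01  ] [np.float64(0.10923742882701229), np.float64(0.11260010725034156), np.float64(0.10941011215224655), np.float64(0.11168837081552153)]
nut hole z=.142 [0.524  0.1744 0.142 ]
(array([0.5242, 0.1781, 0.1364]), np.float64(0.0057571462158982015))
```

```bash
python3 - <<'E'
from h import *
np.set_printoptions(precision=4,suppress=True)
T,e=tri((260.2,167.0),(383.0,212.9));print('plunger top',T,e)
for z in(.166,.169): print(z,onz('top',(383.0,212.9),z))
a=onz('top',(339.1,244.5),0.008);b=onz('top',(395.2,224.7),0.008);ed=(b-a)[:2];ed/=np.linalg.norm(ed)
x=np.array([-ed[1],ed[0]]);y=-ed
o=(a+b)[:2]/2+.075*x;print('rack o',o,'x',x,np.degrees(np.arctan2(x[1],x[0])))
hb=o+.03*x-.05*y
for th in(20,22.5,25):
    th=np.radians(th);t3=np.r_[hb-.15*np.sin(th)*x,.03+.15*np.cos(th)]
    print(th,hb,t3,proj('scene',t3),proj('top',t3))
print('nut',tri((416.4,196.2),(252.5,232.1)),onz('top',(252.5,232.1),.142),onz('scene',(416.4,196.2),.142))
E
python3 - <<'E'
import cv2,numpy as np
s=cv2.imread('pics/scene0.png');t=cv2.imread('pics/top0.png')
a=cv2.resize(s[160:200,250:290],(400,400),interpolation=cv2.INTER_NEAREST)
b=cv2.resize(t[195:225,363:393],(390,390),interpolation=cv2.INTER_NEAREST);b=cv2.copyMakeBorder(b,0,10,0,0,0)
cv2.imwrite('pics/rod.png',np.hstack([a,b]))
E
```

```text
plunger top [ 0.5727 -0.2185  0.166 ] 0.0014071177814797854
0.166 [ 0.5729 -0.2191  0.166 ]
0.169 [ 0.5726 -0.2187  0.169 ]
rack o [ 0.5875 -0.1613] x [0.9506 0.3104] 18.08497107244292
0.3490658503988659 [ 0.6316 -0.1996] [ 0.5828 -0.2155  0.171 ] [[259.2709 168.8223]] [[381.8665 209.4817]]
0.39269908169872414 [ 0.6316 -0.1996] [ 0.577  -0.2174  0.1686] [[259.5526 167.6215]] [[382.4727 211.4701]]
0.4363323129985824 [ 0.6316 -0.1996] [ 0.5713 -0.2192  0.1659] [[259.8399 166.5357]] [[383.0539 213.4279]]
nut (array([0.5256, 0.1782, 0.1396]), np.float64(0.002629994106845949)) [0.5255 0.1765 0.142 ] [0.5274 0.1792 0.142 ]
```

View pics/rod.png

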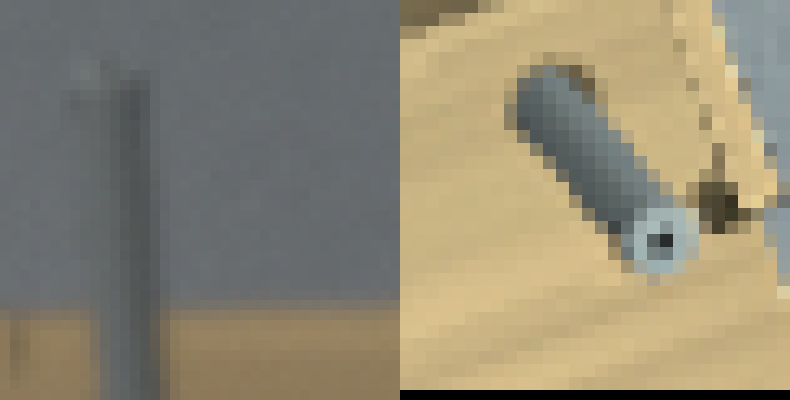

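```bash
python3 -m handwheel '[{"jaw":85,"delta_pos":[0.02,-0.01,-0.03],"turn":0.01},{"jaw":85,"delta_pos":[0.06,-0.026,-0.06],"turn":0.036},{"jaw":85,"delta_pos":[0.1,-0.043,-0.06],"turn":0.036},{"jaw":85,"delta_pos":[0.14,-0.06,-0.06],"turn":0.036},{"jaw":85,"delta_pos":[0.18,-0.078,-0.06],"turn":0.036},{"jaw":85,"delta_pos":[0.22,-0.095,-0.06],"turn":0.036},{"jaw":85,"delta_pos":[0.26,-0.113,-0.06],"turn":0.036},{"jaw":85,"delta_pos":[0.3,-0.13,-0.06],"turn":0.036},{"jaw":85,"delta_pos":[0.335,-0.145,-0.06],"turn":0.036},{"jaw":85,"delta_pos":[0.37,-0.16,-0.06],"turn":0.036}]' 25
python3 -m handwheel '[{"jaw":85,"delta_pos":[0.03,-0.014,0],"turn":0},{"jaw":85,"delta_pos":[0.05,-0.024,0],"turn":0},{"jaw":85,"delta_pos":[0.064,-0.028,0],"turn":0},{"jaw":85,"delta_pos":[0.064,-0.028,0],"turn":0}]'
python3 - <<'E'
from h import *
from workcell import get_obs
from scipy.spatial.transform import Rotation as R
o=get_obs();print(o['clock'],o['position'],o['joint_pos'],o['ft_force'])
M=R.from_quat(o['ee_rot']).as_matrix();print(M.round(3));print(M.T@(np.array([.576,-.217,.139])-o['position']))
E
```

```text
clock: 0.93
position: [0.5213, -0.2779, 0.2517]
ee_rot: [0.988, 0.157, -0.0, 0.0]
ft_force: [1.4, -0.5, -0.2]
grip_width: 0.989
clock: 1.27
position: [0.5745, -0.2303, 0.251]
ee_rot: [0.987, 0.159, -0.0, -0.001]
ft_force: [0.2, 0.6, -0.1]
grip_width: 0.994
1.2667 [ 0.57447759 -0.23032486  0.25103537] [ 0.55839626  0.31612493 -0.32428065  1.36996316  0.09826128  1.47212513
 -1.01239221] [ 0.2103016   0.63220412 -0.11398412]
[[ 0.95   0.314 -0.   ]
 [ 0.314 -0.95   0.002]
 [ 0.    -0.002 -1.   ]]
[ 0.00560095 -0.01199916  0.11205554]
```

```bash
python3 -m handwheel '[{"jaw":85,"delta_pos":[0.006,-0.012,0.02],"turn":0},{"jaw":85,"delta_pos":[0.006,-0.012,0.045],"turn":0},{"jaw":85,"delta_pos":[0.006,-0.012,0.07],"turn":0},{"jaw":85,"delta_pos":[0.006,-0.012,0.09],"turn":0},{"jaw":85,"delta_pos":[0.006,-0.012,0.105],"turn":0},{"jaw":85,"delta_pos":[0.006,-0.012,0.112],"turn":0},{"jaw":85,"delta_pos":[0.006,-0.012,0.112],"turn":0}]'
python3 - <<'E'
from h import *
from workcell import *
o=get_obs();print(o['position'],o['ft_force'])
s=camera('scene')[:,:,::-1];t=camera('top')[:,:,::-1]
a=cv2.resize(s[130:230,210:310],(400,400),interpolation=cv2.INTER_CUBIC)
b=cv2.resize(t[165:245,335:415],(400,400),interpolation=cv2.INTER_CUBIC)
cv2.imwrite('pics/g1.png',np.hstack([a,b]))
E
```

```text
clock: 1.85
position: [0.5729, -0.2212, 0.1381]
ee_rot: [0.988, 0.156, -0.001, -0.0]
ft_force: [0.5, 0.1, 0.6]
grip_width: 0.996
[ 0.57294792 -0.22123375  0.1381107 ] [0.48230019 0.12002285 0.64133105]
```

View pics/g1.png

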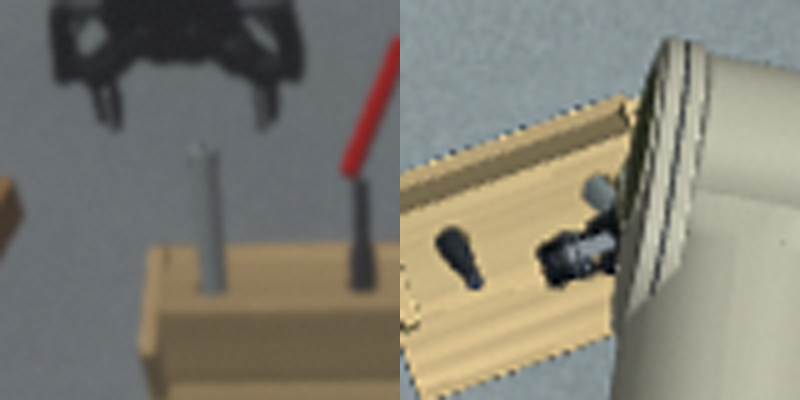

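```bash
python3 - <<'E'
from h import *
from workcell import *
from scipy.spatial.transform import Rotation as R
o=get_obs();print(o['position'],o['ft_force'])
M=R.from_quat(o['ee_rot']).as_matrix();p=o['position']
for z in(0,-.013,-.019,-.032):
  for y in(-.05,.05): 
    q=p+M@[0,y,z];print(z,y,(proj('scene',q)[0]-[210,130])*4)
print((proj('scene',[.573,-.218,.1665])-[210,130])*4)
E
```

```text
[ 0.57457895 -0.2209692   0.14061915] [ 0.24723397 -0.09991024  0.66843121]
0 -0.05 [276.57632653 174.49960553]
0 0.05 [122.23966885 175.7204236 ]
-0.013 -0.05 [275.10136151 161.35112299]
-0.013 0.05 [119.09361503 162.563086  ]
-0.019 -0.05 [274.40996883 155.18641493]
-0.019 0.05 [117.61885659 156.39411635]
-0.032 -0.05 [272.88829414 141.6156139 ]
-0.032 0.05 [114.37299686 142.81369047]
[[200.0717724  147.90846467]]
```

```bash
python3 - <<'E'
from h import *
from workcell import *
s=camera('scene')[:,:,::-1]
cv2.imwrite('pics/g2.png',cv2.resize(cv2.convertScaleAbs(s[115:185,210:295],alpha=1.8,beta=10),(765,560),interpolation=cv2.INTER_CUBIC)[:,:])
E
```

```text
(no output)
```

View pics/g2.png

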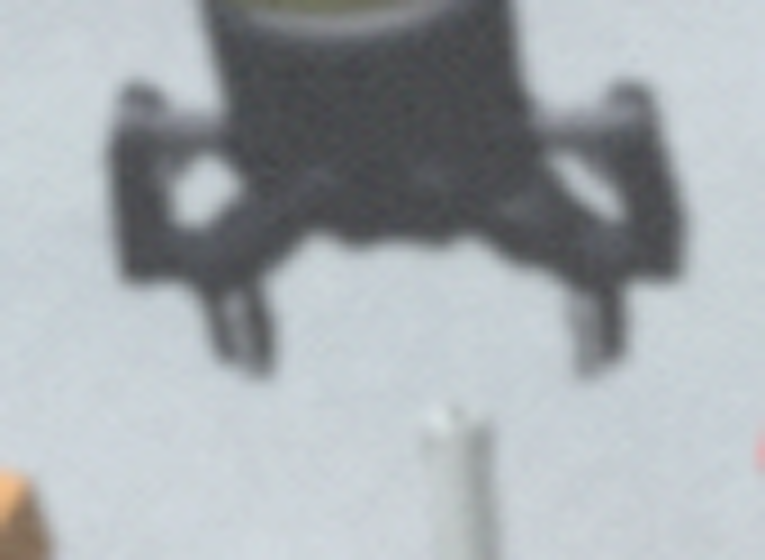

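```bash
python3 - <<'E'
from h import *
from workcell import *
from scipy.spatial.transform import Rotation as R
o=get_obs()
M=R.from_quat(o['ee_rot']).as_matrix();p=np.array([.5745,-.221,.1395])
for q in([.04,.04,-.073],[.04,-.04,-.073],[-.04,-.04,-.073],[0,0,-.073],[0.011,.0425,-.013],[0.011,-.0425,-.013],[-0.011,-.0425,-.013]): print(q,proj('scene',p+M@q)[0],proj('top',p+M@q)[0])
t=camera('top')[:,:,::-1]
cv2.imwrite('pics/g3.png',cv2.resize(cv2.convertScaleAbs(t[190:240,340:400],alpha=1.5,beta=10),(720,600),interpolation=cv2.INTER_CUBIC)[:,:])
E
```

```text
[0.04, 0.04, -0.073] [238.36418821 167.04468828] [393.78778371 193.50618621]
[0.04, -0.04, -0.073] [272.04628213 166.78857503] [367.98466936 202.50491436]
[-0.04, -0.04, -0.073] [273.75616048 142.83778942] [377.41647396 228.41388104]
[0, 0, -0.073] [256.52758272 154.61604741] [385.63041412 210.88990839]
[0.011, 0.0425, -0.013] [242.34113579 174.14020863] [394.94781699 204.77022619]
[0.011, -0.0425, -0.013] [275.68845156 173.87696749] [368.59259429 213.97944226]
[-0.011, -0.0425, -0.013] [276.09365412 167.40351433] [371.07556532 220.81674704]
```

View pics/g3.png

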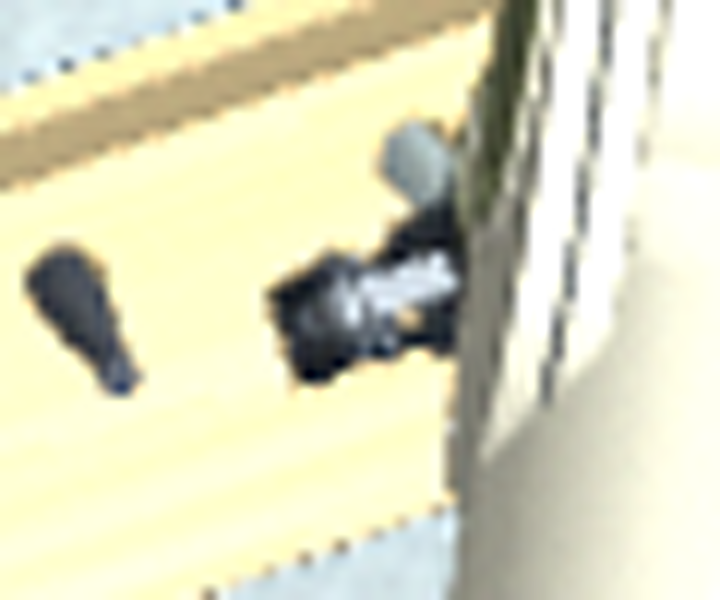

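```bash
python3 - <<'E'
from h import *
from workcell import *
np.set_printoptions(precision=4,suppress=True)
for z in (.14,.152,.165,.18,.19):
    print(z,onz('scene',(240.2,160.5),z),onz('scene',(273.9,160.5),z))
o=get_obs();print(o['position'])
# top: finger outer edge vs z
M=np.array([[.95,.314,0],[.314,-.95,0],[0,0,-1]]);p=np.array([.5745,-.221,.1395])
for z in(-.013,-.043,-.073):print(proj('top',p+M@[0,-.057,z]))
E
```

```text
0.14 [ 0.5465 -0.2889  0.14  ] [ 0.5197 -0.203   0.14  ]
0.152 [ 0.5561 -0.2826  0.152 ] [ 0.5297 -0.1982  0.152 ]
0.165 [ 0.5664 -0.2759  0.165 ] [ 0.5405 -0.1929  0.165 ]
0.18 [ 0.5783 -0.268   0.18  ] [ 0.5529 -0.1868  0.18  ]
0.19 [ 0.5862 -0.2628  0.19  ] [ 0.5612 -0.1827  0.19  ]
[ 0.5752 -0.2206  0.1413]
[[365.3569 219.0612]]
[[366.2705 218.2508]]
[[367.223  217.4058]]
```

The scene view shows the fingertips about 30 mm higher than the reported pose implies. Closing here is safe either way, and it will show which one is right.

```bash
python3 -m handwheel '[{"jaw":40,"delta_pos":[0,0,0],"turn":0},{"jaw":10,"delta_pos":[0,0,0],"turn":0},{"jaw":10,"delta_pos":[0,0,0],"turn":0},{"jaw":10,"delta_pos":[0,0,0],"turn":0},{"jaw":10,"delta_pos":[0,0,0],"turn":0},{"jaw":10,"delta_pos":[0,0,0],"turn":0},{"jaw":10,"delta_pos":[0,0,0],"turn":0}]' 25
python3 - <<'E'
from h import *
from workcell import *
s=camera('scene')[:,:,::-1]
cv2.imwrite('pics/g4.png',cv2.resize(cv2.convertScaleAbs(s[115:185,210:295],alpha=1.8,beta=10),(765,560),interpolation=cv2.INTER_CUBIC)[:,:])
E
```

```text
clock: 2.63
position: [0.5746, -0.2199, 0.1398]
ee_rot: [0.988, 0.157, 0.0, 0.0]
ft_force: [-0.6, 0.1, -0.3]
grip_width: 0.123
```

View pics/g4.png

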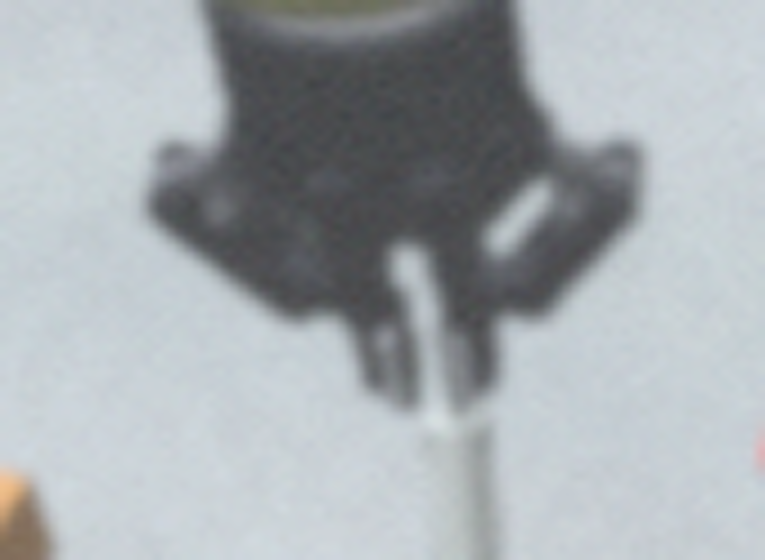

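```bash
python3 - <<'E'
from h import *
np.set_printoptions(precision=4,suppress=True)
for z in (.14,.16,.165,.17,.175,.18):
    print(z,onz('scene',(257.6,166),z))
E
```

```text
0.14 [ 0.5509 -0.2371  0.14  ]
0.16 [ 0.5666 -0.2281  0.16  ]
0.165 [ 0.5706 -0.2258  0.165 ]
0.17 [ 0.5745 -0.2235  0.17  ]
0.175 [ 0.5785 -0.2213  0.175 ]
0.18 [ 0.5824 -0.219   0.18  ]
```

```bash
python3 -m handwheel '[{"jaw":70,"delta_pos":[0,0,-0.005],"turn":0},{"jaw":70,"delta_pos":[0.003,-0.003,-0.005],"turn":0},{"jaw":70,"delta_pos":[0.003,-0.003,-0.005],"turn":0},{"jaw":70,"delta_pos":[0.003,-0.003,-0.005],"turn":0},{"jaw":70,"delta_pos":[0.003,-0.003,0.0],"turn":0},{"jaw":70,"delta_pos":[0.003,-0.003,0.008],"turn":0},{"jaw":70,"delta_pos":[0.003,-0.003,0.018],"turn":0},{"jaw":70,"delta_pos":[0.003,-0.003,0.028],"turn":0},{"jaw":70,"delta_pos":[0.003,-0.003,0.028],"turn":0},{"jaw":70,"delta_pos":[0.003,-0.003,0.028],"turn":0}]' 25
python3 - <<'E'
from h import *
from workcell import *
s=camera('scene')[:,:,::-1];t=camera('top')[:,:,::-1]
a=cv2.resize(cv2.convertScaleAbs(s[125:195,215:285],alpha=1.8,beta=10),(400,400),interpolation=cv2.INTER_CUBIC)
b=cv2.resize(cv2.convertScaleAbs(t[190:240,340:390],alpha=1.3),(400,400),interpolation=cv2.INTER_CUBIC)
cv2.imwrite('pics/g5.png',np.hstack([a,b]))
E
```

```text
clock: 3.52
position: [0.5759, -0.216, 0.1106]
ee_rot: [0.988, 0.157, -0.001, -0.001]
ft_force: [-0.0, 0.1, 0.3]
grip_width: 0.818
```

View pics/g5.png

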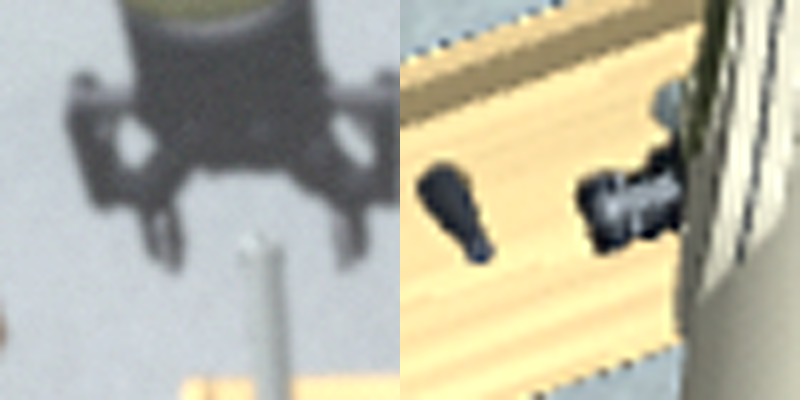

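```bash
python3 -m handwheel '[{"jaw":40,"delta_pos":[0,0,0],"turn":0},{"jaw":10,"delta_pos":[0,0,0],"turn":0},{"jaw":10,"delta_pos":[0,0,0],"turn":0},{"jaw":10,"delta_pos":[0,0,0],"turn":0},{"jaw":10,"delta_pos":[0,0,0],"turn":0},{"jaw":10,"delta_pos":[0,0,0],"turn":0},{"jaw":10,"delta_pos":[0,0,0],"turn":0}]' 30
python3 - <<'E'
from h import *
from workcell import *
s=camera('scene')[:,:,::-1]
a=cv2.resize(cv2.convertScaleAbs(s[125:195,215:285],alpha=1.8,beta=10),(600,600),interpolation=cv2.INTER_CUBIC)
cv2.imwrite('pics/g6.png',a)
E
```

```text
clock: 4.2
position: [0.5767, -0.2162, 0.1121]
ee_rot: [0.988, 0.157, 0.0, 0.0]
ft_force: [-0.4, 0.5, 2.4]
grip_width: 0.192
```

View pics/g6.png

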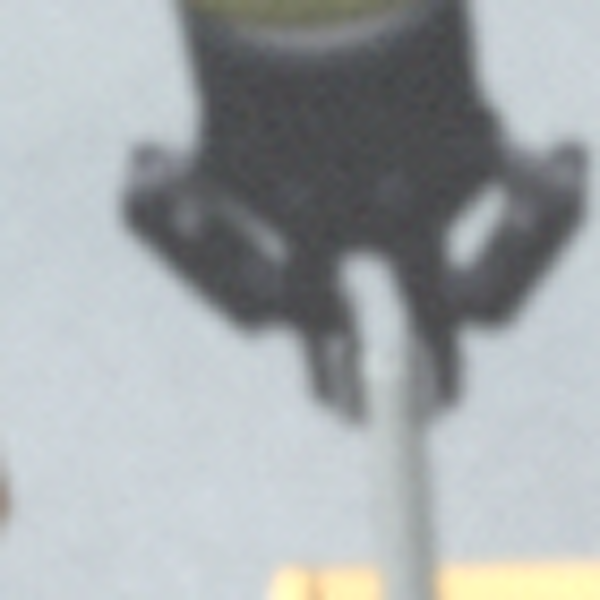

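```bash
python3 -m handwheel '[{"jaw":10,"delta_pos":[-0.002,0,-0.004],"turn":0},{"jaw":10,"delta_pos":[-0.004,0,-0.009],"turn":0},{"jaw":10,"delta_pos":[-0.006,0,-0.0135],"turn":0},{"jaw":10,"delta_pos":[-0.008,0,-0.018],"turn":0},{"jaw":10,"delta_pos":[-0.01,0,-0.0225],"turn":0},{"jaw":10,"delta_pos":[-0.012,0,-0.027],"turn":0},{"jaw":10,"delta_pos":[-0.014,0,-0.0315],"turn":0},{"jaw":10,"delta_pos":[-0.016,0,-0.036],"turn":0},{"jaw":10,"delta_pos":[-0.017,0,-0.038],"turn":0},{"jaw":10,"delta_pos":[-0.017,0,-0.038],"turn":0}]' 30
python3 - <<'E'
from h import *
from workcell import *
s=camera('scene')[:,:,::-1]
a=cv2.resize(cv2.convertScaleAbs(s[115:215,215:315],alpha=1.8,beta=10),(600,600),interpolation=cv2.INTER_CUBIC)
cv2.imwrite('pics/g7.png',a)
E
```

```text
clock: 5.08
position: [0.5604, -0.2218, 0.1505]
ee_rot: [0.988, 0.157, 0.0, 0.0]
ft_force: [1.3, 0.0, -2.1]
grip_width: 0.193
```

View pics/g7.png

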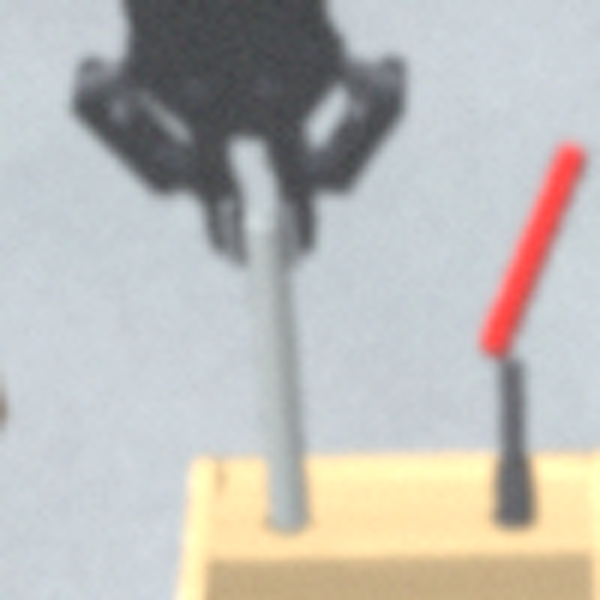

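```bash
python3 -m handwheel '[{"jaw":10,"delta_pos":[0.004,0,-0.0017],"turn":0},{"jaw":10,"delta_pos":[0.0085,0,-0.0034],"turn":0},{"jaw":10,"delta_pos":[0.013,0,-0.0049],"turn":0},{"jaw":10,"delta_pos":[0.017,0,-0.0063],"turn":0},{"jaw":10,"delta_pos":[0.0215,0,-0.0074],"turn":0},{"jaw":10,"delta_pos":[0.026,0,-0.0085],"turn":0},{"jaw":10,"delta_pos":[0.026,0,-0.0085],"turn":0}]' 20
python3 - <<'E'
from h import *
from workcell import *
s=camera('scene')[:,:,::-1]
a=cv2.resize(cv2.convertScaleAbs(s[115:215,215:315],alpha=1.8,beta=10),(600,600),interpolation=cv2.INTER_CUBIC)
cv2.imwrite('pics/g8.png',a)
E
```

```text
clock: 5.72
position: [0.586, -0.2127, 0.1584]
ee_rot: [0.988, 0.157, 0.0, -0.0]
ft_force: [-0.6, 0.4, -2.4]
grip_width: 0.194
```

View pics/g8.png

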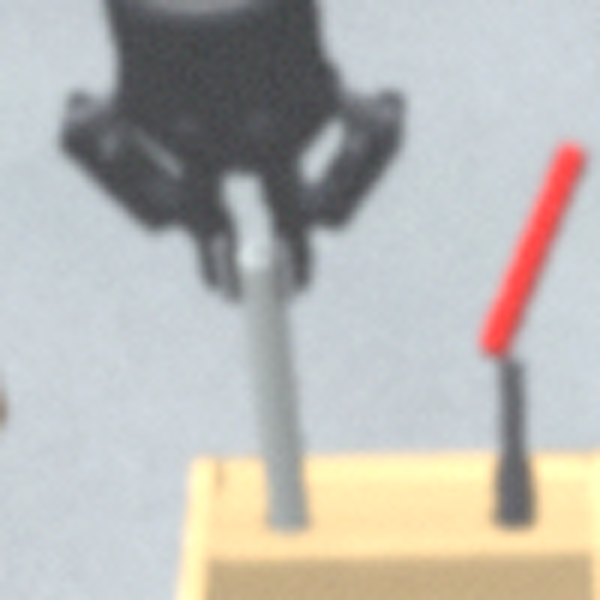

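```bash
python3 -m handwheel '[{"jaw":10,"delta_pos":[0.0045,0,-0.0008],"turn":0},{"jaw":10,"delta_pos":[0.009,0,-0.0015],"turn":0},{"jaw":10,"delta_pos":[0.0135,0,-0.002],"turn":0},{"jaw":10,"delta_pos":[0.018,0,-0.0025],"turn":0},{"jaw":10,"delta_pos":[0.0225,0,-0.0028],"turn":0},{"jaw":10,"delta_pos":[0.027,0,-0.003],"turn":0},{"jaw":10,"delta_pos":[0.028,0,-0.003],"turn":0}]' 20
python3 - <<'E'
from h import *
from workcell import *
s=camera('scene')[:,:,::-1];t=camera('top')[:,:,::-1]
a=cv2.resize(cv2.convertScaleAbs(s[115:215,215:315],alpha=1.8,beta=10),(400,400),interpolation=cv2.INTER_CUBIC)
b=cv2.resize(cv2.convertScaleAbs(t[170:250,330:410],alpha=1.3),(400,400),interpolation=cv2.INTER_CUBIC)
cv2.imwrite('pics/g9.png',np.hstack([a,b]))
E
```

```text
clock: 6.35
position: [0.6125, -0.2043, 0.1613]
ee_rot: [0.988, 0.157, 0.0, -0.0]
ft_force: [-1.8, -1.4, -2.7]
grip_width: 0.191
```

View pics/g9.png

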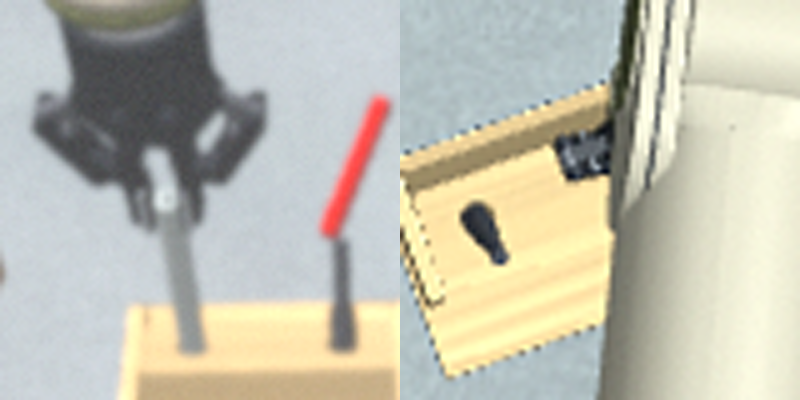

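```bash
python3 - <<'E'
from h import *
np.set_printoptions(precision=4,suppress=True)
top=(215+166/4-.4,115+197/4-.4);hole=(215+193/4-.4,115+348/4-.4)
for z in(.185,.195,.2,.205,.21): print(z,onz('scene',top,z))
# hole mouth: 50mm above hole bottom along axis
hb=np.array([.6316,-.1996,.03]);x=np.array([.9506,.3104,0]);
for th in(22,24):
    th=np.radians(th);m=hb+.05*np.array([-x[0]*np.sin(th),-x[1]*np.sin(th),np.cos(th)]);print('mouth',m,proj('scene',m),hole,'ray',onz('scene',hole,m[2]))
    for tilt in(0,.05,.1,.2):
        tp=m-.005*np.array([0,0,1])+.145*np.array([-x[0]*np.sin(tilt),-x[1]*np.sin(tilt),np.cos(tilt)]);print(tilt,tp,proj('scene',tp))
print(top)
E
```

```text
0.185 [ 0.5808 -0.223   0.185 ]
0.195 [ 0.5888 -0.2184  0.195 ]
0.2 [ 0.5928 -0.2161  0.2   ]
0.205 [ 0.5967 -0.2138  0.205 ]
0.21 [ 0.6007 -0.2115  0.21  ]
mouth [ 0.6138 -0.2054  0.0764] [[262.5037 201.4542]] (262.85, 201.6) ray [ 0.614  -0.2044  0.0764]
0 [ 0.6138 -0.2054  0.2164] [[256.0392 166.5576]]
0.05 [ 0.6069 -0.2077  0.2162] [[256.2828 164.3203]]
0.1 [ 0.6    -0.2099  0.2156] [[256.5418 162.2128]]
0.2 [ 0.5864 -0.2144  0.2135] [[257.1021 158.4069]]
mouth [ 0.6123 -0.2059  0.0757] [[262.5715 201.12  ]] (262.85, 201.6) ray [ 0.6135 -0.2046  0.0757]
0 [ 0.6123 -0.2059  0.2157] [[256.1266 166.2398]]
0.05 [ 0.6054 -0.2082  0.2155] [[256.3694 164.0078]]
0.1 [ 0.5985 -0.2104  0.215 ] [[256.6276 161.9055]]
0.2 [ 0.5849 -0.2149  0.2128] [[257.186  158.1093]]
(256.1, 163.85)
```

```bash
python3 -m handwheel '[{"jaw":10,"delta_pos":[0,0,-0.008],"turn":0},{"jaw":10,"delta_pos":[0,0,-0.025],"turn":0},{"jaw":10,"delta_pos":[0,0,-0.05],"turn":0},{"jaw":10,"delta_pos":[0,0,-0.075],"turn":0},{"jaw":10,"delta_pos":[0,0,-0.1],"turn":0},{"jaw":10,"delta_pos":[0,0,-0.115],"turn":0},{"jaw":10,"delta_pos":[0,-0.01,-0.12],"turn":0},{"jaw":10,"delta_pos":[0.002,-0.03,-0.12],"turn":0},{"jaw":10,"delta_pos":[0.005,-0.06,-0.12],"turn":0},{"jaw":10,"delta_pos":[0.008,-0.09,-0.12],"turn":0}]' 40
python3 -m handwheel '[{"jaw":10,"delta_pos":[0.003,-0.03,0],"turn":0},{"jaw":10,"delta_pos":[0.006,-0.06,0],"turn":0},{"jaw":10,"delta_pos":[0.009,-0.09,0],"turn":0},{"jaw":10,"delta_pos":[0.012,-0.12,0],"turn":0},{"jaw":10,"delta_pos":[0.015,-0.15,0],"turn":0},{"jaw":10,"delta_pos":[0.018,-0.18,0],"turn":0},{"jaw":10,"delta_pos":[0.021,-0.21,0],"turn":0},{"jaw":10,"delta_pos":[0.024,-0.24,0],"turn":0},{"jaw":10,"delta_pos":[0.026,-0.26,0],"turn":0},{"jaw":10,"delta_pos":[0.027,-0.275,0],"turn":0}]'
python3 -m handwheel '[{"jaw":10,"delta_pos":[0.001,-0.012,0],"turn":0},{"jaw":10,"delta_pos":[0.001,-0.02,0],"turn":0},{"jaw":10,"delta_pos":[0.001,-0.025,0],"turn":0},{"jaw":10,"delta_pos":[0.001,-0.025,0],"turn":0},{"jaw":10,"delta_pos":[0.001,-0.025,0],"turn":0}]'
python3 - <<'E'
from h import *
from workcell import *
print(get_obs()['position'],get_obs()['joint_pos'])
s=camera('scene')[:,:,::-1];t=camera('top')[:,:,::-1]
cv2.imwrite('pics/s10.png',s);cv2.imwrite('pics/t10.png',t)
a=cv2.resize(cv2.convertScaleAbs(s[110:240,360:460],alpha=1.7,beta=10),(460,598),interpolation=cv2.INTER_CUBIC)
cv2.imwrite('pics/g10.png',a)
E
```

```text
clock: 7.28
position: [0.5907, -0.1154, 0.2807]
ee_rot: [0.988, 0.156, -0.0, -0.0]
ft_force: [0.8, 1.0, -2.0]
grip_width: 0.19
clock: 8.12
position: [0.5303, 0.1566, 0.281]
ee_rot: [0.987, 0.158, -0.0, -0.0]
ft_force: [0.1, -0.1, -3.0]
grip_width: 0.188
clock: 8.53
position: [0.5255, 0.1766, 0.2812]
ee_rot: [0.988, 0.156, -0.0, 0.0]
ft_force: [-0.6, -0.4, -2.8]
grip_width: 0.189
[0.52545495 0.17655739 0.28119474] [ 0.09131148  0.18822921 -0.57579556  1.47943264  0.10270904  1.50422121
 -1.74016062]
```

View pics/g10.png

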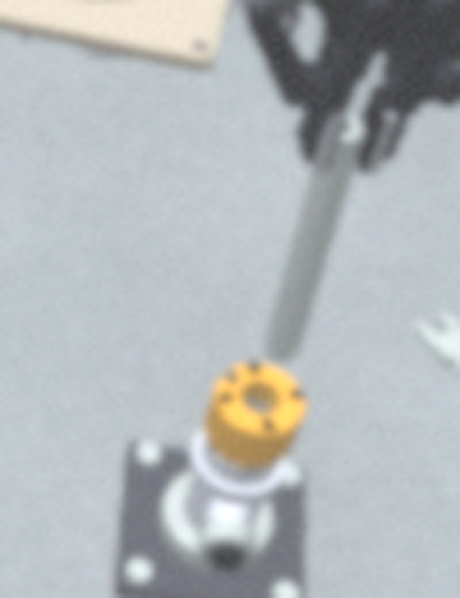

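View pics/t10.png

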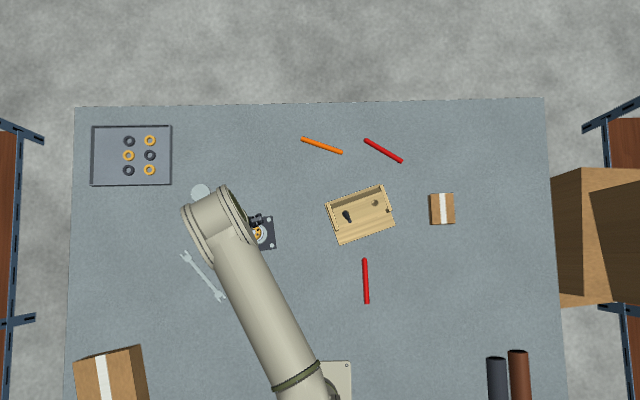

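```bash
python3 - <<'E'
from h import *
np.set_printoptions(precision=4,suppress=True)
f=lambda p:(p-[360,110])*4.6
for xy in([.5255,.1766],):
  for z in(.142,.18,.186,.19,.335):print(xy,z,f(proj('scene',[*xy,z])[0]))
for z in(.18,.185,.19):print(z,onz('scene',(360+283/4.6-.4,110+352/4.6-.4),z))
for z in(.325,.335,.34):print(z,onz('scene',(360+347/4.6-.4,110+125/4.6-.4),z))
E
```

```text
[0.5255, 0.1766] 0.142 [255.1152 392.6809]
[0.5255, 0.1766] 0.18 [270.8546 349.0579]
[0.5255, 0.1766] 0.186 [273.4357 341.9009]
[0.5255, 0.1766] 0.19 [275.1717 337.087 ]
[0.5255, 0.1766] 0.335 [347.5405 136.0454]
0.18 [0.5246 0.1819 0.18  ]
0.185 [0.529  0.1813 0.185 ]
0.19 [0.5333 0.1808 0.19  ]
0.325 [0.5062 0.176  0.325 ]
0.335 [0.5174 0.1746 0.335 ]
0.34 [0.5231 0.174  0.34  ]
```

```bash
python3 - <<'E'
import cv2,numpy as np
s=cv2.imread('pics/s10.png')
a=cv2.resize(cv2.convertScaleAbs(s[165:210,400:440],alpha=1.7,beta=10),(560,630)[0:2],interpolation=cv2.INTER_NEAREST)
a=cv2.resize(cv2.convertScaleAbs(s[165:207,400:440],alpha=1.7,beta=10),(560,588),interpolation=cv2.INTER_NEAREST)
cv2.imwrite('pics/g11.png',a)
E
```

```text
(no output)
```

View pics/g11.png

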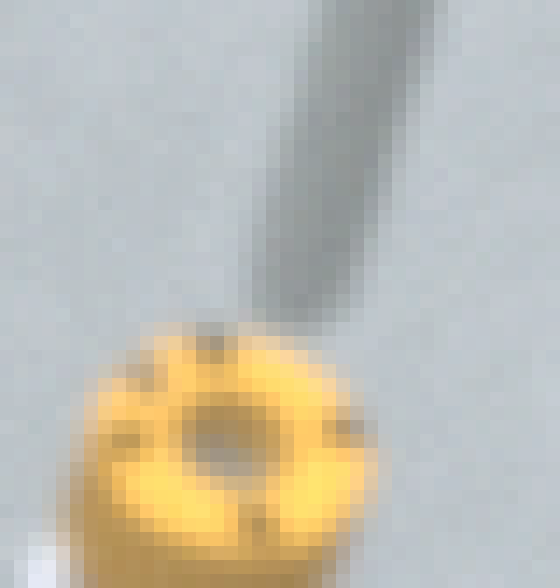

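```bash
python3 - <<'E'
from h import *
np.set_printoptions(precision=4,suppress=True)
for z in(.190,.195,.2):print(z,onz('scene',(421.3,184.6),z))
print(onz('scene',(416.2,196.0),.142))
E
```

```text
0.19 [0.5285 0.1806 0.19  ]
0.195 [0.5329 0.18   0.195 ]
0.2 [0.5373 0.1794 0.2   ]
[0.5269 0.1787 0.142 ]
```

```bash
python3 -m handwheel '[{"jaw":10,"delta_pos":[-0.004,0,0.01],"turn":0},{"jaw":10,"delta_pos":[-0.004,0,0.02],"turn":0},{"jaw":10,"delta_pos":[-0.004,0,0.03],"turn":0},{"jaw":10,"delta_pos":[-0.004,0,0.036],"turn":0},{"jaw":10,"delta_pos":[-0.004,0,0.036],"turn":0}]' 25
python3 - <<'E'
from h import *
from workcell import *
s=camera('scene')[:,:,::-1]
cv2.imwrite('pics/g12.png',cv2.resize(cv2.convertScaleAbs(s[165:207,400:440],alpha=1.7,beta=10),(560,588),interpolation=cv2.INTER_NEAREST))
E
```

```text
clock: 9.05
position: [0.5209, 0.1754, 0.2434]
ee_rot: [0.988, 0.156, -0.001, 0.0]
ft_force: [-0.0, -0.8, -2.9]
grip_width: 0.189
```

View pics/g12.png

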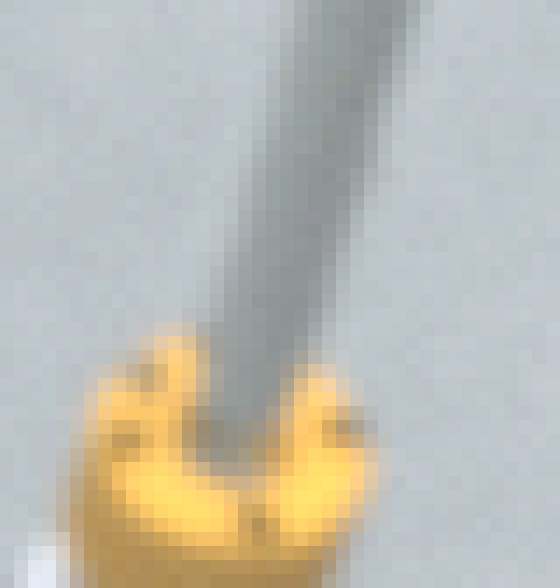

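```bash
python3 -m handwheel '[{"jaw":10,"delta_pos":[0,0,0.004],"turn":0},{"jaw":10,"delta_pos":[0,0,0.008],"turn":0},{"jaw":10,"delta_pos":[0,0,0.012],"turn":0},{"jaw":10,"delta_pos":[0,0,0.012],"turn":0}]' 25
python3 - <<'E'
from h import *
from workcell import *
s=camera('scene')[:,:,::-1]
cv2.imwrite('pics/g13.png',cv2.resize(cv2.convertScaleAbs(s[165:207,400:440],alpha=1.7,beta=10),(560,588),interpolation=cv2.INTER_NEAREST))
E
```

```text
clock: 9.43
position: [0.5212, 0.1759, 0.2324]
ee_rot: [0.988, 0.157, -0.0, 0.0]
ft_force: [-0.2, -0.1, -3.1]
grip_width: 0.187
```

View pics/g13.png

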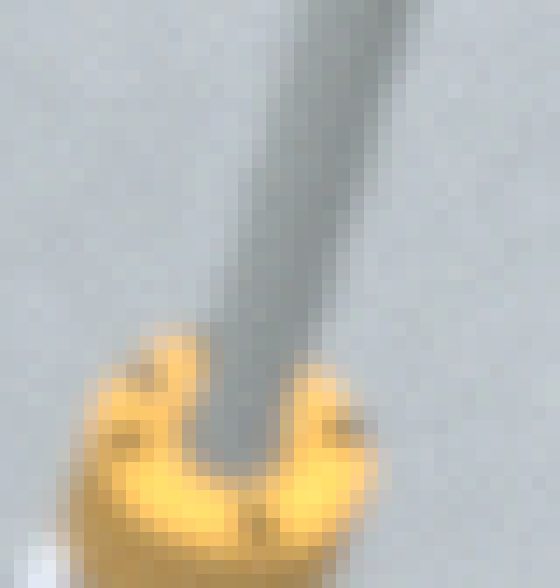

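```bash
python3 -m handwheel '[{"jaw":10,"delta_pos":[0.0005,0,0.005],"turn":0},{"jaw":10,"delta_pos":[0.001,0,0.01],"turn":0},{"jaw":10,"delta_pos":[0.0015,0,0.015],"turn":0},{"jaw":10,"delta_pos":[0.0025,0,0.02],"turn":0},{"jaw":10,"delta_pos":[0.003,0,0.025],"turn":0},{"jaw":10,"delta_pos":[0.004,0,0.03],"turn":0},{"jaw":10,"delta_pos":[0.004,0,0.03],"turn":0}]' 20
```

```text
clock: 10.07
position: [0.5247, 0.1772, 0.2019]
ee_rot: [0.988, 0.157, -0.001, 0.0]
ft_force: [-2.0, 0.4, -3.8]
grip_width: 0.188
```

```bash
python3 -m handwheel '[{"jaw":10,"delta_pos":[0,0,0.006],"turn":0},{"jaw":10,"delta_pos":[0,0,0.012],"turn":0},{"jaw":10,"delta_pos":[0,0,0.018],"turn":0},{"jaw":10,"delta_pos":[0,0,0.024],"turn":0},{"jaw":10,"delta_pos":[0,0,0.03],"turn":0},{"jaw":10,"delta_pos":[0,0,0.036],"turn":0},{"jaw":10,"delta_pos":[0,0,0.04],"turn":0},{"jaw":10,"delta_pos":[0,0,0.04],"turn":0}]' 20
python3 - <<'E'
from h import *
from workcell import *
s=camera('scene')[:,:,::-1]
cv2.imwrite('pics/g14.png',cv2.resize(cv2.convertScaleAbs(s[135:207,390:450],alpha=1.7,beta=10),(500,600),interpolation=cv2.INTER_CUBIC))
E
```

```text
clock: 10.73
position: [0.5253, 0.1777, 0.1625]
ee_rot: [0.988, 0.157, 0.0, -0.0]
ft_force: [2.7, 4.0, -7.0]
grip_width: 0.187
```

View pics/g14.png

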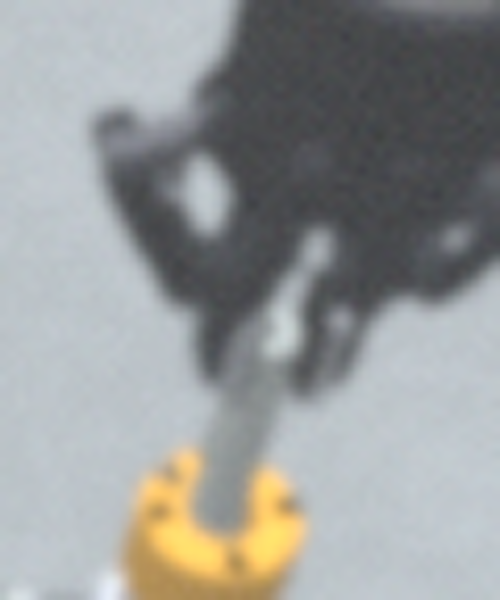

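```bash
python3 -m handwheel '[{"jaw":10,"delta_pos":[0.001,-0.001,0.003],"turn":0},{"jaw":10,"delta_pos":[0.0015,-0.001,0.008],"turn":0},{"jaw":10,"delta_pos":[0.0015,-0.001,0.013],"turn":0},{"jaw":10,"delta_pos":[0.0015,-0.001,0.018],"turn":0},{"jaw":10,"delta_pos":[0.0015,-0.001,0.023],"turn":0},{"jaw":10,"delta_pos":[0.0015,-0.001,0.028],"turn":0},{"jaw":10,"delta_pos":[0.0015,-0.001,0.028],"turn":0}]' 20
```

```text
clock: 11.37
position: [0.5272, 0.1793, 0.1349]
ee_rot: [0.988, 0.157, 0.001, -0.0]
ft_force: [4.9, 4.6, -4.2]
grip_width: 0.183
```

```bash
python3 -m handwheel '[{"jaw":10,"delta_pos":[0.001,-0.0005,0.002],"turn":0},{"jaw":10,"delta_pos":[0.0015,-0.001,0.005],"turn":0},{"jaw":10,"delta_pos":[0.0015,-0.001,0.008],"turn":0},{"jaw":10,"delta_pos":[0.0015,-0.001,0.008],"turn":0}]' 20
python3 - <<'E'
from h import *
from workcell import *
s=camera('scene')[:,:,::-1]
cv2.imwrite('pics/g15.png',cv2.resize(cv2.convertScaleAbs(s[145:217,390:450],alpha=1.7,beta=10),(500,600),interpolation=cv2.INTER_CUBIC))
E
```

```text
clock: 11.7
position: [0.5275, 0.1799, 0.1265]
ee_rot: [0.988, 0.157, -0.0, 0.0]
ft_force: [3.6, 3.1, -4.5]
grip_width: 0.191
```

View pics/g15.png

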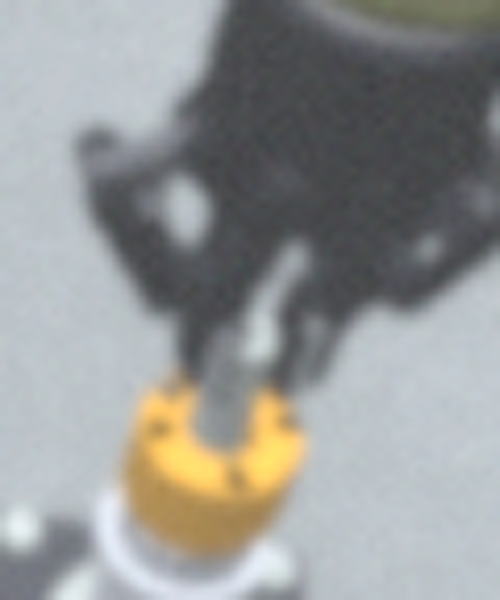

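```bash
python3 - <<'E'
from h import *
for z in(.17,.176,.182,.188):print(z,(proj('scene',[.5265,.1785,z])-[390,145]+.5)*8.33)
E
```

```text
0.17 [[243.06522358 370.09876262]]
0.176 [[247.69476101 357.37445043]]
0.182 [[252.37293884 344.51488328]]
0.188 [[257.10051709 331.51792148]]
```

```bash
python3 -m handwheel '[{"jaw":10,"delta_pos":[0,0,0.0015],"turn":0},{"jaw":10,"delta_pos":[0,0,0.003],"turn":0},{"jaw":10,"delta_pos":[0,0,0.003],"turn":0}]' 20
python3 -m handwheel '[{"jaw":10,"delta_pos":[0,0,0.001],"turn":0},{"jaw":10,"delta_pos":[0,0,0.002],"turn":0},{"jaw":10,"delta_pos":[0,0,0.002],"turn":0}]' 20
```

```text
clock: 12.0
position: [0.5276, 0.18, 0.1243]
ee_rot: [0.988, 0.157, 0.0, 0.0]
ft_force: [1.8, 0.6, -1.1]
grip_width: 0.192
clock: 12.25
position: [0.5277, 0.1802, 0.1224]
ee_rot: [0.988, 0.157, 0.0, 0.0]
ft_force: [0.8, 1.9, 2.6]
grip_width: 0.189
```

```bash
python3 -m handwheel '[{"jaw":10,"delta_pos":[0,0,0.001],"turn":0},{"jaw":10,"delta_pos":[0,0,0.0015],"turn":0},{"jaw":10,"delta_pos":[0,0,0.0015],"turn":0}]' 20
```

```text
clock: 12.5
position: [0.5278, 0.1802, 0.1209]
ee_rot: [0.988, 0.157, 0.0, -0.0]
ft_force: [3.1, 2.3, 2.9]
grip_width: 0.188
```

```bash
python3 -m handwheel '[{"jaw":25,"delta_pos":[0,0,0],"turn":0},{"jaw":35,"delta_pos":[0,0,0],"turn":0},{"jaw":60,"delta_pos":[0,0,0],"turn":0},{"jaw":85,"delta_pos":[0,0,0],"turn":0},{"jaw":85,"delta_pos":[0,0,0],"turn":0},{"jaw":85,"delta_pos":[0,0,0],"turn":0},{"jaw":85,"delta_pos":[0,0,0],"turn":0}]' 20
python3 - <<'E'
from h import *
from workcell import *
print(get_obs()['ft_force'])
s=camera('scene')[:,:,::-1];t=camera('top')[:,:,::-1]
a=cv2.resize(cv2.convertScaleAbs(s[145:217,390:450],alpha=1.7,beta=10),(500,600),interpolation=cv2.INTER_CUBIC)
cv2.imwrite('pics/g16.png',a)
E
```

```text
clock: 13.08
position: [0.5274, 0.1801, 0.1208]
ee_rot: [0.988, 0.157, -0.0, 0.0]
ft_force: [-0.5, -0.0, -0.7]
grip_width: 0.996
[-0.51496777 -0.04585951 -0.7218986 ]
```

View pics/g16.png

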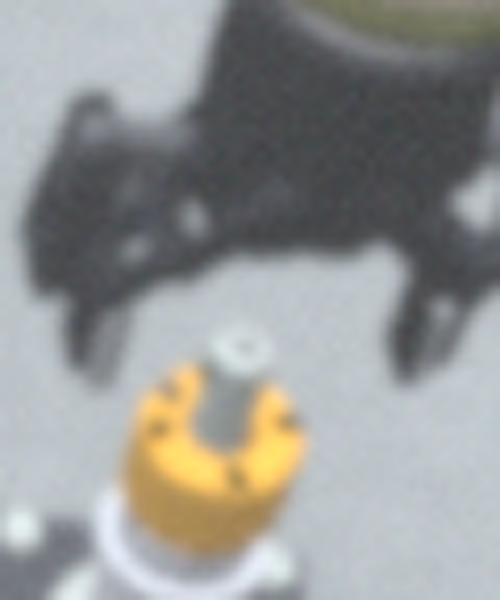

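```bash
python3 - <<'E'
from h import *
for z in(.142,.176,.18):print(z,(proj('scene',[.5265,.1785,z])-[390,145]+.5)*8.33)
from workcell import *
t=camera('top')[:,:,::-1]
cv2.imwrite('pics/t17.png',cv2.resize(t[200:270,220:300],(640,560),interpolation=cv2.INTER_CUBIC))
E
```

```text
0.142 [[222.08236319 427.75097225]]
0.176 [[247.69476101 357.37445043]]
0.18 [[250.80809514 348.81656516]]
```

View pics/t17.png

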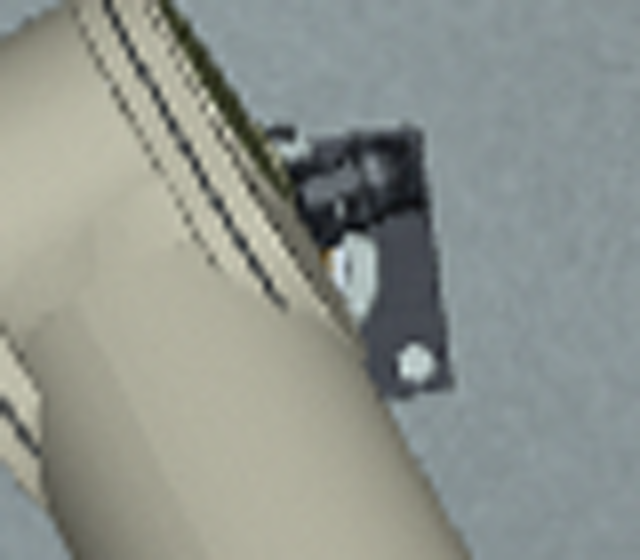

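```bash
python3 -m handwheel '[{"jaw":85,"delta_pos":[0,0,-0.025],"turn":0},{"jaw":60,"delta_pos":[0,0,-0.045],"turn":0},{"jaw":0,"delta_pos":[0,0,-0.045],"turn":0},{"jaw":0,"delta_pos":[0,0,-0.045],"turn":0},{"jaw":0,"delta_pos":[0,0,-0.045],"turn":0},{"jaw":0,"delta_pos":[0,0,-0.045],"turn":0},{"jaw":0,"delta_pos":[0,0,-0.035],"turn":0}]' 20
python3 -m handwheel '[{"jaw":0,"delta_pos":[0,0,0.003],"turn":0},{"jaw":0,"delta_pos":[0,0,0.006],"turn":0}]'
python3 -m handwheel '[{"jaw":0,"delta_pos":[0,0,0.002],"turn":0},{"jaw":0,"delta_pos":[0,0,0.002],"turn":0}]'
```

```text
clock: 13.82
position: [0.528, 0.1804, 0.1563]
ee_rot: [0.988, 0.157, 0.001, -0.0]
ft_force: [-0.1, -0.2, 0.4]
grip_width: 0.144
clock: 13.98
position: [0.5268, 0.1798, 0.1483]
ee_rot: [0.988, 0.157, -0.001, 0.0]
ft_force: [0.1, 0.6, 0.1]
grip_width: 0.002
clock: 14.15
position: [0.5272, 0.18, 0.147]
ee_rot: [0.988, 0.157, -0.001, 0.0]
ft_force: [0.9, 0.2, 0.2]
grip_width: 0.001
```

```bash
python3 -m handwheel '[{"jaw":0,"delta_pos":[0,0,0.002],"turn":0},{"jaw":0,"delta_pos":[0,0,0.002],"turn":0}]'
python3 -m handwheel '[{"jaw":0,"delta_pos":[0,0,0.002],"turn":0},{"jaw":0,"delta_pos":[0,0,0.002],"turn":0}]'
```

```text
clock: 14.32
position: [0.5275, 0.1801, 0.1456]
ee_rot: [0.988, 0.157, 0.0, 0.0]
ft_force: [-0.6, 0.1, 0.1]
grip_width: -0.002
clock: 14.48
position: [0.5274, 0.1801, 0.1436]
ee_rot: [0.988, 0.157, -0.0, 0.0]
ft_force: [-0.3, 0.5, -0.3]
grip_width: 0.004
```

```bash
python3 - <<'E'
from h import *
from workcell import *
s=camera('scene')[:,:,::-1]
a=cv2.resize(cv2.convertScaleAbs(s[145:217,390:450],alpha=1.7,beta=10),(500,600),interpolation=cv2.INTER_CUBIC)
cv2.imwrite('pics/g18.png',a)
E
```

```text
(no output)
```

View pics/g18.png

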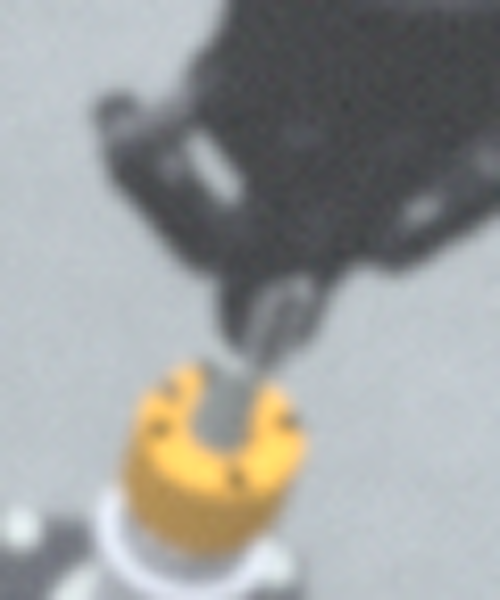

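```bash
for i in 1 2; do :; done; python3 -m handwheel '[{"jaw":0,"delta_pos":[0,0,0.0015],"turn":0},{"jaw":0,"delta_pos":[0,0,0.0015],"turn":0}]'
python3 -m handwheel '[{"jaw":0,"delta_pos":[0,0,0.0015],"turn":0},{"jaw":0,"delta_pos":[0,0,0.0015],"turn":0}]'
```

```text
clock: 14.7
position: [0.5274, 0.18, 0.1421]
ee_rot: [0.988, 0.157, -0.0, 0.0]
ft_force: [0.2, 0.1, -0.2]
grip_width: 0.003
clock: 14.87
position: [0.5274, 0.18, 0.1405]
ee_rot: [0.988, 0.157, -0.0, 0.0]
ft_force: [0.1, 0.4, -0.2]
grip_width: 0.001
```

```bash
python3 -m handwheel '[{"jaw":0,"delta_pos":[0,0,0.0015],"turn":0},{"jaw":0,"delta_pos":[0,0,0.002],"turn":0}]'
python3 -m handwheel '[{"jaw":0,"delta_pos":[0,0,0.0015],"turn":0},{"jaw":0,"delta_pos":[0,0,0.002],"turn":0}]'
```

```text
clock: 15.03
position: [0.5275, 0.1801, 0.1386]
ee_rot: [0.988, 0.157, -0.0, 0.0]
ft_force: [-0.7, -0.0, 0.2]
grip_width: -0.002
clock: 15.2
position: [0.5274, 0.18, 0.1366]
ee_rot: [0.988, 0.157, -0.0, 0.0]
ft_force: [-0.1, 0.4, 0.2]
grip_width: 0.0
```

```bash
python3 - <<'E'
from h import *
from workcell import *
print(get_obs()['ft_force'])
s=camera('scene')[:,:,::-1]
a=cv2.resize(cv2.convertScaleAbs(s[145:217,390:450],alpha=1.7,beta=10),(500,600),interpolation=cv2.INTER_CUBIC)
cv2.imwrite('pics/g19.png',a)
E
```

```text
[-0.05203227  0.35773737  0.23491851]
```

View pics/g19.png

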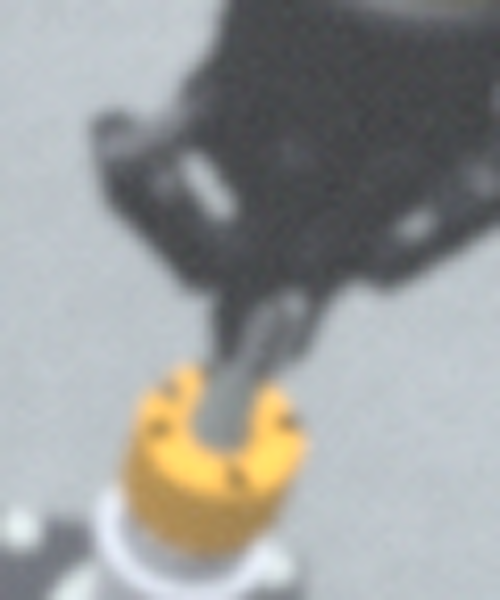

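```bash
python3 -m handwheel '[{"jaw":0,"delta_pos":[0,0,0.0015],"turn":0},{"jaw":0,"delta_pos":[0,0,0.002],"turn":0}]'
python3 -m handwheel '[{"jaw":0,"delta_pos":[0,0,0.0015],"turn":0},{"jaw":0,"delta_pos":[0,0,0.002],"turn":0}]'
```

```text
clock: 15.42
position: [0.5286, 0.1806, 0.1361]
ee_rot: [0.988, 0.157, 0.001, -0.0]
ft_force: [-0.0, 0.4, 10.5]
grip_width: -0.001
clock: 15.58
position: [0.5299, 0.1812, 0.1358]
ee_rot: [0.988, 0.157, 0.003, -0.0]
ft_force: [-0.1, -0.4, 20.0]
grip_width: 0.003
```

```bash
python3 -m handwheel '[{"jaw":0,"delta_pos":[-0.002,0,-0.02],"turn":0},{"jaw":40,"delta_pos":[-0.002,0,-0.02],"turn":0},{"jaw":85,"delta_pos":[-0.002,0,-0.02],"turn":0},{"jaw":85,"delta_pos":[-0.002,0,-0.02],"turn":0},{"jaw":85,"delta_pos":[-0.002,0,-0.02],"turn":0},{"jaw":85,"delta_pos":[-0.002,0,-0.02],"turn":0},{"jaw":85,"delta_pos":[-0.002,0,-0.02],"turn":0}]'
python3 - <<'E'
from h import *
from workcell import *
from scipy.spatial.transform import Rotation as R
o=get_obs();print(o['position'],o['joint_pos'],o['ft_force'])
s=camera('scene')[:,:,::-1]
a=cv2.resize(cv2.convertScaleAbs(s[130:210,385:455],alpha=1.7,beta=10),(525,600),interpolation=cv2.INTER_CUBIC)
cv2.imwrite('pics/g20.png',a)
f=lambda q:(proj('scene',q)[0]-[385,130]+.5)*7.5
M=R.from_quat(o['ee_rot']).as_matrix();p=o['position']+[0,0,.04]
for q in([0.011,.0425,-.013],[0.011,-.0425,-.013],[-.011,.0425,-.013],[-.011,-.0425,-.013]):print(q,f(p+M@q))
print(f([.5265,.1785,.176]),f([.5265,.1785,.142]))
E
```

```text
clock: 16.17
position: [0.5253, 0.1794, 0.1522]
ee_rot: [0.988, 0.157, -0.0, 0.0]
ft_force: [-0.7, 0.2, -0.2]
grip_width: 0.843
[0.52532511 0.17938236 0.15224793] [ 0.08317298  0.25612683 -0.57346253  1.67727752  0.14506846  1.2518107
 -1.77723088] [-0.6713982   0.21425959 -0.20337633]
[0.011, 0.0425, -0.013] [156.45671378 402.9631139 ]
[0.011, -0.0425, -0.013] [425.51476238 400.52135171]
[-0.011, 0.0425, -0.013] [145.54575901 348.92106849]
[-0.011, -0.0425, -0.013] [410.75219928 346.68186955]
[260.51449071 434.26571168] [237.45410851 497.62992699]
```

View pics/g20.png

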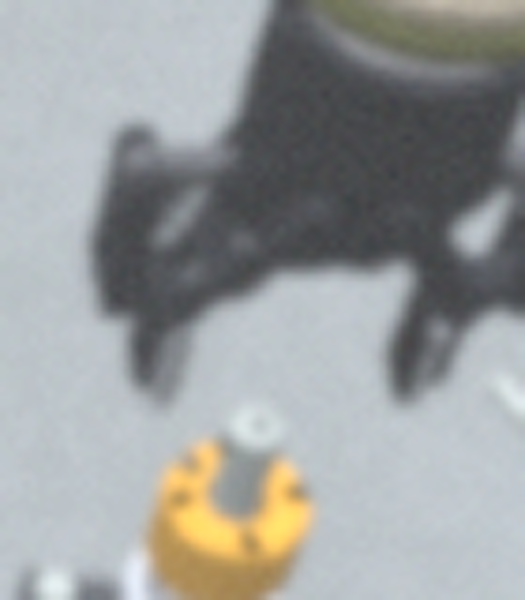

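```bash
python3 -m handwheel '[{"jaw":85,"delta_pos":[0,0.0015,0.005],"turn":-0.04},{"jaw":85,"delta_pos":[0,0.0015,0.01],"turn":-0.08},{"jaw":85,"delta_pos":[0,0.0015,0.015],"turn":-0.12},{"jaw":85,"delta_pos":[0,0.0015,0.02],"turn":-0.16},{"jaw":85,"delta_pos":[0,0.0015,0.025],"turn":-0.2},{"jaw":85,"delta_pos":[0,0.0015,0.03],"turn":-0.2},{"jaw":85,"delta_pos":[0,0.0015,0.035],"turn":-0.2}]'
python3 - <<'E'
from workcell import *
o=get_obs();print(o['position'],o['joint_pos'],o['ft_force'])
E
```

```text
clock: 16.8
position: [0.5261, 0.178, 0.1173]
ee_rot: [0.892, 0.453, -0.0, -0.0]
ft_force: [1.3, 0.2, -0.0]
grip_width: 0.995
[0.5260569  0.17798774 0.11733072] [ 0.14429288  0.30125312 -0.64777083  1.71601789  0.19398098  1.18937841
 -1.18606404] [ 1.32797027  0.15975482 -0.03565853]
```

```bash
python3 -m handwheel '[{"jaw":85,"delta_pos":[0,0,0],"turn":-0.39},{"jaw":85,"delta_pos":[0,0,0],"turn":-0.39},{"jaw":85,"delta_pos":[0,0,0],"turn":-0.39},{"jaw":85,"delta_pos":[0,0,0],"turn":-0.39},{"jaw":85,"delta_pos":[0,0,0],"turn":-0.39},{"jaw":85,"delta_pos":[0,0,0],"turn":-0.39},{"jaw":85,"delta_pos":[0,0,0],"turn":-0.39},{"jaw":85,"delta_pos":[0,0,0],"turn":-0.39},{"jaw":85,"delta_pos":[0,0,0],"turn":-0.39},{"jaw":85,"delta_pos":[0,0,0],"turn":-0.39}]'
python3 - <<'E'
from workcell import *
o=get_obs();print(o['position'],o['joint_pos'],o['ft_force'])
E
```

```text
clock: 17.63
position: [0.5261, 0.178, 0.1176]
ee_rot: [0.467, 0.884, -0.0, 0.0]
ft_force: [-0.3, 0.7, -0.0]
grip_width: 0.989
[0.52605156 0.17804936 0.11755857] [ 0.29206087  0.34653102 -0.83499976  1.70879363  0.27274172  1.20777484
 -0.01226224] [-0.28316283  0.65909556 -0.02273413]
```

```bash
python3 -m handwheel '[{"jaw":85,"delta_pos":[0,0,0],"turn":-0.39},{"jaw":85,"delta_pos":[0,0,0],"turn":-0.39},{"jaw":85,"delta_pos":[0,0,0],"turn":-0.39},{"jaw":85,"delta_pos":[0,0,0],"turn":-0.39},{"jaw":85,"delta_pos":[0,0,0],"turn":-0.39},{"jaw":85,"delta_pos":[0,0,0],"turn":-0.39},{"jaw":85,"delta_pos":[0,0,0],"turn":-0.39},{"jaw":85,"delta_pos":[0,0,0],"turn":-0.39},{"jaw":85,"delta_pos":[0,0,0],"turn":-0.39},{"jaw":85,"delta_pos":[0,0,0],"turn":-0.39}]'
python3 - <<'E'
from workcell import *
o=get_obs();print(o['position'],o['joint_pos'],o['ft_force'])
E
```

```text
clock: 18.47
position: [0.526, 0.178, 0.1175]
ee_rot: [-0.126, 0.992, -0.0, -0.0]
ft_force: [0.5, -0.3, 0.4]
grip_width: 0.995
[0.52604664 0.17797482 0.11753702] [ 0.44884468  0.42698834 -1.05358328  1.7021849   0.39010767  1.24288968
  1.12913402] [ 0.4765975  -0.27076937  0.36914489]
```

```bash
python3 -m handwheel '[{"jaw":85,"delta_pos":[0,0,0],"turn":-0.39},{"jaw":85,"delta_pos":[0,0,0],"turn":-0.39},{"jaw":85,"delta_pos":[0,0,0],"turn":-0.39},{"jaw":85,"delta_pos":[0,0,0],"turn":-0.39},{"jaw":85,"delta_pos":[0,0,0],"turn":-0.39},{"jaw":85,"delta_pos":[0,0,0],"turn":-0.39},{"jaw":85,"delta_pos":[0,0,0],"turn":-0.39},{"jaw":85,"delta_pos":[0,0,0],"turn":-0.39},{"jaw":85,"delta_pos":[0,0,0],"turn":-0.39},{"jaw":85,"delta_pos":[0,0,0],"turn":-0.39}]'
python3 - <<'E'
from workcell import *
o=get_obs();print(o['position'],o['joint_pos'],o['ft_force'])
E
```

```text
clock: 19.3
position: [0.526, 0.1779, 0.1175]
ee_rot: [-0.674, 0.739, 0.0, -0.0]
ft_force: [-0.2, -0.8, 1.1]
grip_width: 0.993
[0.5260496  0.17793875 0.11745891] [ 0.58615984  0.56985151 -1.29414186  1.69719023  0.56602701  1.31604577
  2.23098313] [-0.20317191 -0.82854262  1.12067287]
```

```bash
python3 -m handwheel '[{"jaw":85,"delta_pos":[0,0,0.01],"turn":0},{"jaw":85,"delta_pos":[0,0,0.02],"turn":0},{"jaw":85,"delta_pos":[0,0,0.03],"turn":0},{"jaw":85,"delta_pos":[0,0,0.04],"turn":0},{"jaw":85,"delta_pos":[0,0,0.044],"turn":0},{"jaw":85,"delta_pos":[0,0,0.044],"turn":0}]' 60
python3 - <<'E'
from h import *
from workcell import *
o=get_obs();print(o['position'],o['joint_pos'],o['ft_force'])
s=camera('scene')[:,:,::-1]
a=cv2.resize(cv2.convertScaleAbs(s[140:220,385:455],alpha=1.7,beta=10),(525,600),interpolation=cv2.INTER_CUBIC)
cv2.imwrite('pics/g21.png',a)
E
```

```text
clock: 19.8
position: [0.5253, 0.1777, 0.0723]
ee_rot: [-0.673, 0.74, 0.0, -0.001]
ft_force: [0.0, -0.6, 0.2]
grip_width: 0.999
[0.52532437 0.17771905 0.07234813] [ 0.55436921  0.61244616 -1.24695331  1.74425595  0.61242057  1.24530967
  2.19740895] [ 0.00266507 -0.55908862  0.19998948]
```

View pics/g21.png

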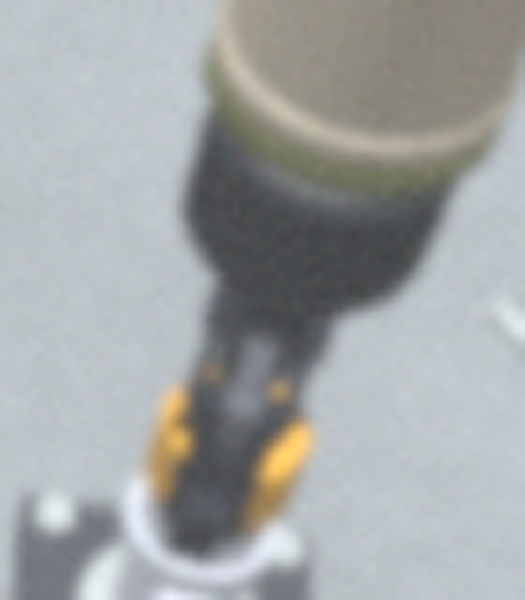

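```bash
python3 -m handwheel '[{"jaw":60,"delta_pos":[0,0,0],"turn":0},{"jaw":40,"delta_pos":[0,0,0],"turn":0},{"jaw":40,"delta_pos":[0,0,0],"turn":0},{"jaw":40,"delta_pos":[0,0,0],"turn":0},{"jaw":40,"delta_pos":[0,0,0],"turn":0}]' 60
```

```text
clock: 20.27
position: [0.5256, 0.1782, 0.0747]
ee_rot: [-0.673, 0.739, -0.0, -0.0]
ft_force: [-5.0, -1.4, 9.8]
grip_width: 0.563
```

```bash
python3 -m handwheel '[{"jaw":40,"delta_pos":[0,0,0],"turn":0.04},{"jaw":40,"delta_pos":[0,0,0],"turn":0.08},{"jaw":40,"delta_pos":[0,0,0],"turn":0.12},{"jaw":40,"delta_pos":[0,0,0],"turn":0.16},{"jaw":40,"delta_pos":[0,0,0],"turn":0.16}]'
python3 - <<'E'
from workcell import *
o=get_obs();print(o['joint_pos'],o['torque'])
E
```

```text
clock: 20.68
position: [0.5247, 0.1786, 0.0745]
ee_rot: [-0.465, 0.885, 0.0, -0.001]
ft_force: [-9.6, -0.5, 8.3]
grip_width: 0.562
[ 0.50159745  0.54269787 -1.15192469  1.74506651  0.52848898  1.20917931
  1.74344028] [-0.1003954   2.00265224 -0.11697482]
```

```bash
python3 -m handwheel '[{"jaw":40,"delta_pos":[0.0005,0.0005,-0.0005],"turn":0.04},{"jaw":40,"delta_pos":[0.001,0.001,-0.0005],"turn":0.08},{"jaw":40,"delta_pos":[0.001,0.001,-0.0005],"turn":0.12},{"jaw":40,"delta_pos":[0.001,0.001,-0.0005],"turn":0.16},{"jaw":40,"delta_pos":[0.001,0.001,-0.0005],"turn":0.2},{"jaw":40,"delta_pos":[0.001,0.001,-0.0005],"turn":0.24},{"jaw":40,"delta_pos":[0.001,0.001,-0.0005],"turn":0.28},{"jaw":40,"delta_pos":[0.001,0.001,-0.0005],"turn":0.32},{"jaw":40,"delta_pos":[0.001,0.001,-0.0005],"turn":0.32}]'
python3 - <<'E'
from workcell import *
o=get_obs();print(o['joint_pos'],o['torque'])
E
```

```text
clock: 21.43
position: [0.5239, 0.1802, 0.0742]
ee_rot: [0.018, 1.0, 0.001, -0.0]
ft_force: [0.8, 8.0, -8.1]
grip_width: 0.558
[ 0.37492812  0.4407466  -0.95741631  1.75356985  0.38923456  1.15095463
  0.83428387] [ 1.75498128 -0.10194984 -0.11142448]
```

```bash
python3 -m handwheel '[{"jaw":40,"delta_pos":[0,0.001,0.0005],"turn":0.04},{"jaw":40,"delta_pos":[0,0.0015,0.0015],"turn":0.08},{"jaw":40,"delta_pos":[0,0.0015,0.0015],"turn":0.12},{"jaw":40,"delta_pos":[0,0.0015,0.0015],"turn":0.16},{"jaw":40,"delta_pos":[0,0.0015,0.0015],"turn":0.2},{"jaw":40,"delta_pos":[0,0.0015,0.0015],"turn":0.24},{"jaw":40,"delta_pos":[0,0.0015,0.0015],"turn":0.28},{"jaw":40,"delta_pos":[0,0.0015,0.0015],"turn":0.32},{"jaw":40,"delta_pos":[0,0.0015,0.0015],"turn":0.32}]'
python3 - <<'E'
from workcell import *
o=get_obs();print(o['joint_pos'],o['torque'])
E
```

```text
clock: 22.18
position: [0.5249, 0.1818, 0.0736]
ee_rot: [0.498, 0.867, 0.002, 0.0]
ft_force: [0.2, 6.1, -0.7]
grip_width: 0.559
[ 0.23334103  0.37945093 -0.7721585   1.75820074  0.28954182  1.1188739
 -0.10216077] [ 1.34129901 -0.16170695 -0.06920001]
```

```bash
python3 -m handwheel '[{"jaw":40,"delta_pos":[0,0.0005,0],"turn":0.04},{"jaw":40,"delta_pos":[0,0.001,0.0005],"turn":0.08},{"jaw":40,"delta_pos":[0,0.001,0.0005],"turn":0.12},{"jaw":40,"delta_pos":[0,0.001,0.0005],"turn":0.16},{"jaw":40,"delta_pos":[0,0.001,0.0005],"turn":0.16}]'
python3 -c "
from workcell import *
o=get_obs();print(o['joint_pos'],o['torque'])"
python3 -m handwheel '[{"jaw":40,"delta_pos":[0,0,0],"turn":0.04},{"jaw":40,"delta_pos":[0,0,0],"turn":0.08},{"jaw":40,"delta_pos":[0,0,0.0005],"turn":0.12},{"jaw":40,"delta_pos":[0,0,0.0005],"turn":0.12}]'
python3 -c "
from workcell import *
o=get_obs();print(o['joint_pos'],o['torque'])"
```

```text
clock: 22.6
position: [0.5259, 0.182, 0.0734]
ee_rot: [0.698, 0.717, 0.002, -0.0]
ft_force: [-1.2, 5.8, 2.9]
grip_width: 0.56
[ 0.16452014  0.35950916 -0.68602379  1.75909138  0.2502122   1.10927455
 -0.57513232] [ 1.12736792  0.11417245 -0.14441385]
clock: 22.93
position: [0.5266, 0.1819, 0.0732]
ee_rot: [0.819, 0.573, 0.002, -0.0]
ft_force: [2.2, 6.0, 3.8]
grip_width: 0.561
[ 0.11530443  0.34623125 -0.62451783  1.76126519  0.22343295  1.10173421
 -0.93162486] [ 1.05028402 -0.29816586 -0.09990654]
```

```bash
python3 -m handwheel '[{"jaw":40,"delta_pos":[0,0,0],"turn":0.04},{"jaw":40,"delta_pos":[0,0,0],"turn":0.08},{"jaw":40,"delta_pos":[0,0,0.0005],"turn":0.12},{"jaw":40,"delta_pos":[0,0,0.0005],"turn":0.12}]'
python3 -c "
from workcell import *
o=get_obs();print(o['joint_pos'],o['torque'])"
python3 -m handwheel '[{"jaw":40,"delta_pos":[0,0,0],"turn":0.04},{"jaw":40,"delta_pos":[0,0,0],"turn":0.08},{"jaw":40,"delta_pos":[0,0,0],"turn":0.12},{"jaw":40,"delta_pos":[0,0,0],"turn":0.12}]'
python3 -c "
from workcell import *
o=get_obs();print(o['joint_pos'],o['torque'])"
```

```text
clock: 23.27
position: [0.5272, 0.1816, 0.073]
ee_rot: [0.912, 0.409, 0.002, -0.0]
ft_force: [3.2, 4.5, 5.4]
grip_width: 0.561
[ 0.06703236  0.33480662 -0.5647949   1.76360918  0.1989246   1.09537389
 -1.29044904] [ 0.73944771 -0.6273416  -0.12006768]
clock: 23.6
position: [0.5277, 0.181, 0.0728]
ee_rot: [0.973, 0.231, 0.003, -0.0]
ft_force: [5.5, 3.1, 2.5]
grip_width: 0.566
[ 0.01986646  0.32488308 -0.50681104  1.76601824  0.17611428  1.09033122
 -1.65025162] [ 0.48483471 -1.1929629  -0.12017324]
```

```bash
python3 -m handwheel '[{"jaw":40,"delta_pos":[0,0,0],"turn":0.03},{"jaw":40,"delta_pos":[0,0,0],"turn":0.06},{"jaw":40,"delta_pos":[0,0,0],"turn":0.06}]'
python3 -c "
from workcell import *
o=get_obs();print(o['joint_pos'],o['torque'])"
python3 -m handwheel '[{"jaw":40,"delta_pos":[0,0,0],"turn":0.03},{"jaw":40,"delta_pos":[0,0,0],"turn":0.06},{"jaw":40,"delta_pos":[0,0,0],"turn":0.06}]'
python3 -c "
from workcell import *
o=get_obs();print(o['joint_pos'],o['torque'])"
```

```text
clock: 23.85
position: [0.5259, 0.1801, 0.0726]
ee_rot: [0.99, 0.14, 0.001, 0.0]
ft_force: [-4.1, -1.1, 9.3]
grip_width: 0.558
[-0.00309165  0.31987998 -0.47944304  1.76861243  0.1653379   1.09171164
 -1.82760367] [-0.35494967  0.71836071  0.24321918]
clock: 24.1
position: [0.5276, 0.1803, 0.0727]
ee_rot: [0.999, 0.046, 0.002, -0.0]
ft_force: [6.6, -0.4, 2.7]
grip_width: 0.558
[-0.02607837  0.31617996 -0.45137845  1.7689441   0.15566007  1.08689065
 -2.00792597] [ 0.01664837 -1.17432654  0.53994974]
```

```bash
python3 -m handwheel '[{"jaw":40,"delta_pos":[0,0,0],"turn":0.03},{"jaw":40,"delta_pos":[0,0,0],"turn":0.06}]'
python3 -c "
from workcell import *
o=get_obs();print(o['joint_pos'][6],o['torque'])"
python3 -m handwheel '[{"jaw":40,"delta_pos":[0,0,0],"turn":0.03},{"jaw":40,"delta_pos":[0,0,0],"turn":0.06}]'
python3 - <<'E'
from h import *
from workcell import *
o=get_obs();print(o['joint_pos'][6],o['torque'])
s=camera('scene')[:,:,::-1]
a=cv2.resize(cv2.convertScaleAbs(s[150:220,385:455],alpha=1.7,beta=10),(600,600),interpolation=cv2.INTER_CUBIC)
cv2.imwrite('pics/g22.png',a)
E
```

```text
clock: 24.27
position: [0.527, 0.18, 0.0726]
ee_rot: [0.999, -0.047, 0.002, -0.0]
ft_force: [15.4, -3.4, 3.5]
grip_width: 0.562
-2.1865602412966507 [-0.89944493 -3.50434408  1.41952049]
clock: 24.43
position: [0.5263, 0.1799, 0.0724]
ee_rot: [0.99, -0.141, 0.001, 0.0]
ft_force: [1.5, -1.6, 5.0]
grip_width: 0.56
-2.368121517937998 [-0.28577562 -0.20910048  2.10819305]
```

View pics/g22.png

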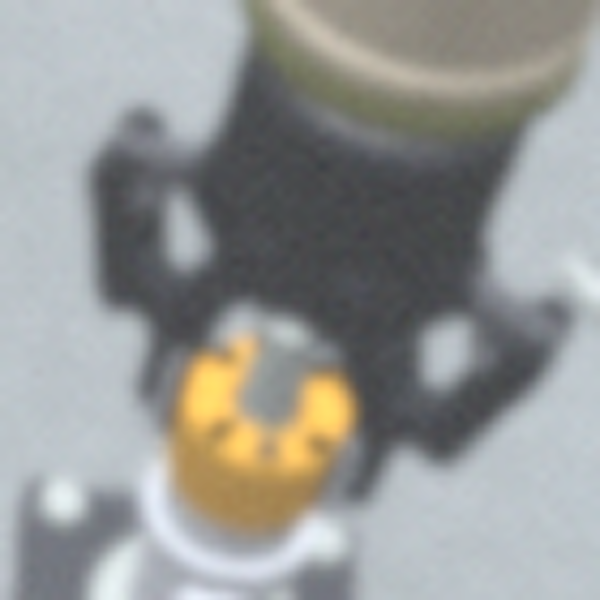

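```bash
python3 -m handwheel '[{"jaw":40,"delta_pos":[0,0,0],"turn":0},{"jaw":40,"delta_pos":[0,0,0],"turn":0}]'
python3 -c "
from workcell import *
o=get_obs();print(o['joint_pos'][6],o['torque'],o['ee_rot'])"
python3 -m handwheel '[{"jaw":40,"delta_pos":[0,0,0],"turn":-0.03},{"jaw":40,"delta_pos":[0,0,0],"turn":-0.03}]'
python3 -c "
from workcell import *
o=get_obs();print(o['joint_pos'][6],o['torque'])"
python3 -m handwheel '[{"jaw":40,"delta_pos":[0,0,0],"turn":-0.03},{"jaw":40,"delta_pos":[0,0,0],"turn":-0.03}]'
python3 -c "
from workcell import *
o=get_obs();print(o['joint_pos'][6],o['torque'])"
python3 -m handwheel '[{"jaw":40,"delta_pos":[0,0,0],"turn":-0.03},{"jaw":40,"delta_pos":[0,0,0],"turn":-0.03}]'
python3 -c "
from workcell import *
o=get_obs();print(o['joint_pos'][6],o['torque'])"
```

```text
clock: 24.65
position: [0.5255, 0.1802, 0.0724]
ee_rot: [0.99, -0.139, 0.0, -0.0]
ft_force: [-4.2, -0.1, 9.2]
grip_width: 0.559
-2.3653176183633486 [-0.16659349  0.96692404 -0.11737043] [ 9.90243387e-01 -1.39348351e-01  2.63971128e-04 -4.48266584e-05]
clock: 24.82
position: [0.5255, 0.1802, 0.0724]
ee_rot: [0.996, -0.09, 0.0, -0.0]
ft_force: [-5.2, -1.1, 9.3]
grip_width: 0.56
-2.2692410795660725 [-0.16490414  0.94033419  0.13115915]
clock: 24.98
position: [0.5255, 0.1802, 0.0725]
ee_rot: [0.999, -0.043, 0.0, -0.0]
ft_force: [-5.7, -0.9, 10.0]
grip_width: 0.561
-2.178668690916597 [-0.23722068  1.06538447  0.13545502]
clock: 25.15
position: [0.5255, 0.1801, 0.0725]
ee_rot: [1.0, 0.004, 0.0, 0.0]
ft_force: [-6.1, -1.8, 10.6]
grip_width: 0.559
-2.0882139648196354 [-0.27487809  1.09354906  0.07951549]
```

```bash
python3 -m handwheel '[{"jaw":40,"delta_pos":[0,0,0],"turn":-0.03},{"jaw":40,"delta_pos":[0,0,0],"turn":-0.06},{"jaw":40,"delta_pos":[0,0,0],"turn":-0.09},{"jaw":40,"delta_pos":[0,0,0],"turn":-0.12},{"jaw":40,"delta_pos":[0,0,0],"turn":-0.15},{"jaw":40,"delta_pos":[0,0,0],"turn":-0.18},{"jaw":40,"delta_pos":[0,0,0],"turn":-0.2},{"jaw":40,"delta_pos":[0,0,0],"turn":-0.2}]'
python3 - <<'E'
from h import *
from workcell import *
o=get_obs();print(o['joint_pos'][6],o['torque'])
s=camera('scene')[:,:,::-1]
cv2.imwrite('pics/s23.png',s)
a=cv2.resize(cv2.convertScaleAbs(s[165:215,392:442],alpha=1.7,beta=10),(600,600),interpolation=cv2.INTER_CUBIC)
cv2.imwrite('pics/g23.png',a)
E
```

```text
clock: 25.82
position: [0.5256, 0.1799, 0.0728]
ee_rot: [0.95, 0.312, 0.0, 0.0]
ft_force: [-7.4, -1.8, 13.9]
grip_width: 0.56
-1.4877596510163884 [-0.43337644  1.3443882   0.13706492]
```

View pics/g23.png

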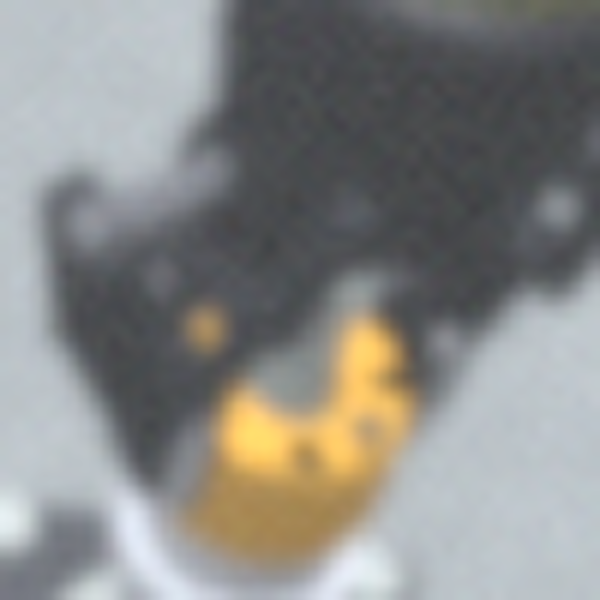

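```bash
python3 - <<'E'
from h import *
np.set_printoptions(precision=4,suppress=True)
c=onz('scene',(416.2,196.0),.142)[:2]
for p in((415.8,202.0),(422.3,200.3)):
    q=onz('scene',p,.1405)[:2]-c;print(q,np.hypot(*q),np.degrees(np.arctan2(q[1],q[0])))
# initial screw guess from start pictures
s=cv2.imread('pics/scene0.png')
cv2.imwrite('pics/n0.png',cv2.resize(cv2.convertScaleAbs(s[180:215,396:436],alpha=1.7,beta=10),(640,560),interpolation=cv2.INTER_CUBIC))
E
```

```text
[0.0177 0.0019] 0.0177987795033827 5.9668796788975085
[0.0076 0.0166] 0.01828301138814955 65.29663133287937
```

View pics/n0.png

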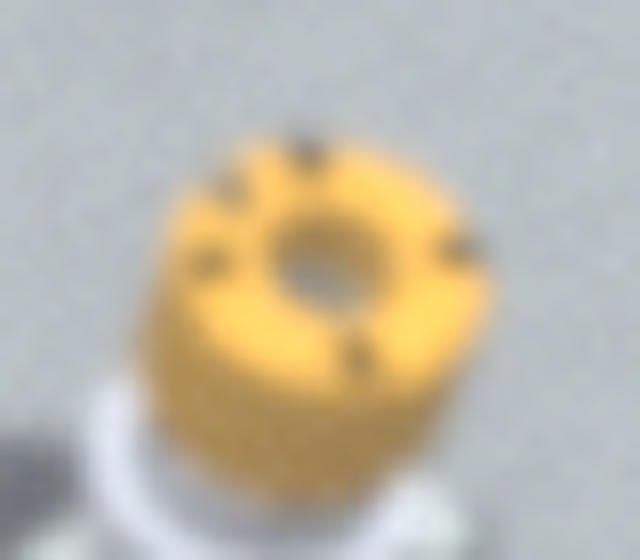

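```bash
python3 - <<'E'
from h import *
c=onz('scene',(416.2,196.0),.142)[:2]
q=onz('scene',(410,191.4),.142)[:2]-c;print(q,np.hypot(*q),np.degrees(np.arctan2(q[1],q[0])))
E
```

```text
[-0.00988228 -0.01707297] 0.01972677836244923 -120.06336356269914
```

```bash
python3 -m handwheel '[{"jaw":40,"delta_pos":[0,0,-0.0005],"turn":-0.03},{"jaw":40,"delta_pos":[0,0,-0.001],"turn":-0.06},{"jaw":40,"delta_pos":[0,0,-0.001],"turn":-0.09},{"jaw":40,"delta_pos":[0,0,-0.001],"turn":-0.12},{"jaw":40,"delta_pos":[0,0,-0.001],"turn":-0.15},{"jaw":40,"delta_pos":[0,0,-0.001],"turn":-0.18},{"jaw":40,"delta_pos":[0,0,-0.001],"turn":-0.19},{"jaw":40,"delta_pos":[0,0,-0.001],"turn":-0.19},{"jaw":40,"delta_pos":[0,0,-0.001],"turn":-0.19}]'
python3 - <<'E'
from h import *
from workcell import *
o=get_obs();print(o['joint_pos'][6],o['torque'])
s=camera('scene')[:,:,::-1]
cv2.imwrite('pics/s24.png',s);cv2.imwrite('pics/t24.png',camera('top')[:,:,::-1])
a=cv2.resize(cv2.convertScaleAbs(s[165:215,392:442],alpha=1.7,beta=10),(600,600),interpolation=cv2.INTER_CUBIC)
cv2.imwrite('pics/g24.png',a)
E
```

```text
clock: 26.62
position: [0.5257, 0.1798, 0.0732]
ee_rot: [0.817, 0.576, 0.0, 0.0]
ft_force: [-3.2, -1.7, 6.3]
grip_width: 0.557
-0.9222934019619379 [-0.25779588  0.59458019  0.08845243]
```

View pics/g24.png

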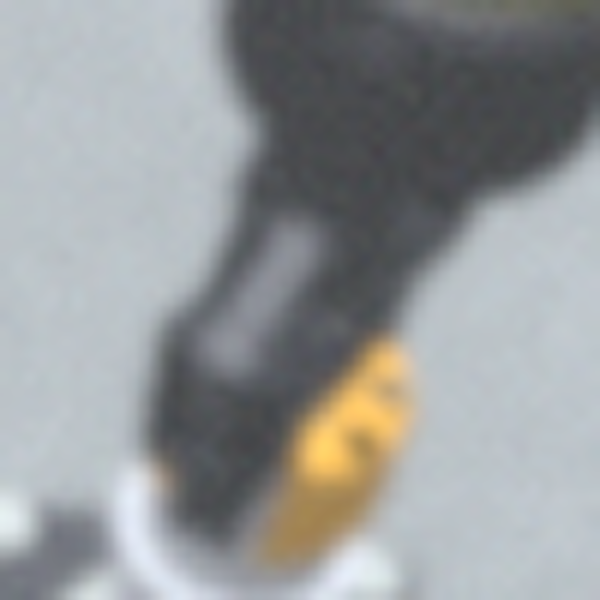

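```bash
python3 - <<'E'
from h import *
c=onz('scene',(416.2,196.0),.142)[:2]
for p,z in(((421.5,201.3),.141),((424,196.6),.141)):
    q=onz('scene',p,z)[:2]-c;print(q,np.hypot(*q),np.degrees(np.arctan2(q[1],q[0])))
E
```

```text
[0.01173139 0.01505198] 0.01908369732532911 52.067443982206704
[-0.00477637  0.01910409] 0.019692134887396885 104.03723230600865
```

```bash
python3 - <<'E'
from h import *
c=onz('scene',(416.2,196.0),.142)[:2]
for p,z in(((409.6,199.7),.140),((421.8,200.5),.140),((392+305/12-.5,165+455/12-.5),.1405)):
    q=onz('scene',p,z)[:2]-c;print(q,np.hypot(*q),np.degrees(np.arctan2(q[1],q[0])))
from workcell import *
o=get_obs();print(o['clock'],o['position'],o['joint_velocities'],o['ft_force'],o['grip_width'])
E
```

```text
[ 0.01481487 -0.01391157] 0.020322702176597755 -43.19894504216628
[0.00822739 0.015561  ] 0.01760212472658057 62.13376515384134
[0.01815549 0.00468429] 0.018750052729619854 14.46734235056711
26.7167 [0.52571934 0.17979244 0.07314119] [-0.00109268 -0.00038347  0.00092797 -0.00084104 -0.00225747 -0.00109718
 -0.00139307] [-3.18969594 -1.96051289  6.64987122] 0.5577647311801818
```

View pics/s24.png

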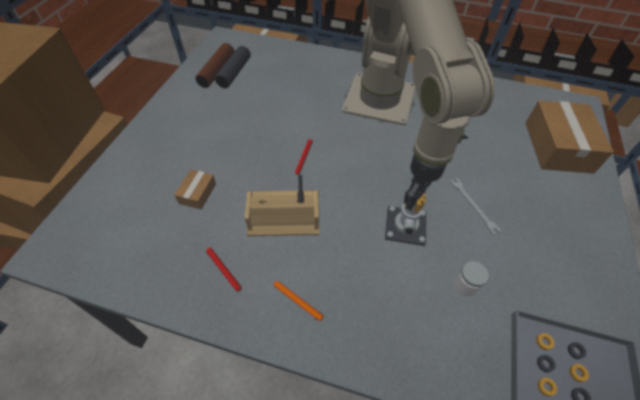

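```bash
python3 -c "
from workcell import *
print(hand_in())"
```

```text
the job is handed in; nothing more can be done
None
```

The plunger is standing in the pump bore, and the packing nut was run down to its stop and backed off about a quarter turn. The fingers still grip it at 60 N. I handed in at about 27 s of the 69 s allowed; no verdict was reported.

**What I did**
- **Plunger:** I drew it out along its slope. With a light grip and its tip still in the hole mouth, I swung it upright. Then I lowered it through the nut and let go on the floor of the bore.
- **Nut:** I screwed it down in one long grasp of about 4.1 rad until the torque rose to about 2 N m, then backed it off.

**Last checks**
- **Seating:** pressing the closed fingertips on the plunger's top met a hard stop at 20 N, which fits it resting on the floor. It should be upright within the bore's play, but I did not measure its tilt at the end.
- **Back-off angle:** the tool turned 86.5°. Camera readings put the nut 91–98° back, depending on whether I used the lock screw or the spanner holes. All are within the allowed 73–107°. My final estimate is about 90°.
- **At hand-in:** the arm was still, with the jaws at about 48 mm on the nut. The last scene picture showed nothing else on the bench moved.

**What disagreed**
- The reported tool height was about 40 mm lower than the real fingertips. The pictures, an empty first grasp and the press on the plunger's top all showed this. I worked from relative moves and touch instead.
- After release, the pictures put the plunger's top about 4 mm higher than expected. I put this down to it leaning within the bore's play. The press test settled whether it was seated.
- The torque readings taken at rest were hard to interpret. I judged the nut bottomed from the torque while it was turning and from the lock screw's angle.

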